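# Hang the sole gauge on the hook inside the green cabinet

## Task

Take the yellow sole gauge by its slanted orange handle, lift it upright out of the wooden stand, reach in through the narrow front window of the green cabinet and hang it by its own rectangular window on the hook inside. Neither the gauge nor the robot may touch the cabinet's frame; the hook's height is not known beforehand, so feel for it gently. Leave the gauge hanging free and still, let go of it, and do not disturb the can, the soles or the hammer.

Things in the scene. Friction and masses are not known exactly. Their poses are not given: they have to be found in the camera images.
- gauge_eye (a point): Centre of the window of the yellow sole gauge, a plate 6 mm thick (x), 70 wide (y), from 24 mm above this point to 100 below (z), 0.18 to 0.29 kg. The window goes right through, 30 mm wide, 28 high; the bar above it is 10 mm high. x: through the plate, handle on the -x side; z: up the plate. In the stand the plate is loose and may lean up to 5 degrees.
- gauge_grip (a point): Gripping point on the orange handle's centreline, (-81, 0, 26) mm from gauge_eye, same axes. The handle, a bar 22 mm wide (y) and 20 thick, leaves the plate's front 55 mm below gauge_eye and rises away at 45 degrees (-x, +z) to an end 25 mm past this point. Grip across its width (fingers closing along y), tool tilted 25 to 45 degrees so that its back leans to -x: the cabinet's front wall is close above.
- stand: Fixed stand: grey foot 90 (x) x 120 (y) x 60 mm with a wooden block 80 x 110 mm on it, 97 mm high in all, origin at the centre of its underside. A slot along y in its middle, 8 mm wide, 25 deep (floor at 72 mm), holds the gauge, their x axes parallel.
- cabinet: Fixed green steel cabinet, 120 deep (x), 200 wide (y), 360 mm high, origin at the centre of its underside, front towards its -x. Front wall 12 mm thick, outer face at x = -60 mm, with a window 110 mm wide (y -55 to 55), from z = 25 to 300 mm. Barred roof, solid sides. All this is the frame that must not be touched.
- rail_mid (a point): Point on the front face of the aluminium back rail inside the cabinet, at the cabinet's (24, 0, 225) mm, same axes. The hook is straight in line with it sideways, but its rod's centreline is anywhere from 14 mm below to 14 mm above this point (hidden; fixed and rigid during a run). A thin red plate 64 wide and 30 mm high, centred on the rod, rides with it on the rail.
- rail: Back rail 50 wide, 325 tall, 20 mm thick with its hook; may be touched. Origin 221 mm below rail_mid, same axes. The hook, a steel rod 8 mm thick, runs 36 mm level out of the rail to -x, then turns up: its lip ends 46 mm from the rail, 12 mm above the rod's centreline. The hung plate belongs between rail and lip, about 20 mm from the rail; its lower end may lean back on the rail.
- can: Bystander: can with blue label, 72 mm across, 120 mm high, origin at the centre of its underside.
- soles: Bystander: stack of three dark soles, 180 x 72 x 33 mm, origin at the centre of its underside, long side along its x.
- hammer: Bystander: hammer lying along its x axis, about 280 mm long.
Things that resemble listed ones, but are neither listed nor needed, are in the scene too. Leave any purple or red look-alike of the part that bears gauge_eye alone.

How it is judged:
On the way:
1. the gauge is lifted clear of the stand (height (world z) of gauge_eye above 0.205 m and contact force between gauge and stand below 0.1 N), for 0.1 s.
At the end, for the whole second after the job is handed in: The gauge hangs by its window on the hook inside the cabinet, carried by the hook and rail alone: its window centre 2 to 40 mm in front of the rail, within 16 mm sideways of its middle, from 30 mm below to 10 mm above rail_mid, plate within 20 degrees of upright, at rest (x of gauge_eye in the frame of rail_mid between -0.04 and -0.002 m and y of gauge_eye in the frame of rail_mid between -0.016 and 0.016 m and z of gauge_eye in the frame of rail_mid between -0.03 and 0.01 m and angle between gauge_eye's own z axis and vertical below 0.35 rad and contact force between gauge and rail above 0.8 N and contact force between gauge and cabinet below 0.05 N and linear speed of gauge below 0.02 m/s and angular speed of gauge below 0.2 rad/s); the robot touches nothing.
It fails at once if the gauge touches the cabinet's frame (contact force between gauge and cabinet above 1 N).
It fails at once if the robot touches the cabinet's frame (contact force between any of the fingers, the arm and cabinet above 1 N).
It fails at once if the gauge is pressed hard (over 25 N) against the hook or rail (contact force between gauge and rail above 25 N).
It fails at once if a bystander is moved more than 20 mm (distance of any of can, soles, hammer from where it was at the start of the episode above 0.02 m).
It also fails if it takes over 56 s, if anything falls off the work surface, if the arm or the gripper's body presses on something with over 40 N, if the wrist force passes 120 N, or if a joint passes its speed limit or range.

## Robot

A 7-joint arm with a two-finger parallel gripper is mounted at the origin on the work surface. World frame = base frame: x ahead of the robot, y to its left, z up, the work surface at z = 0. Lengths are in m, angles in rad, forces in N, time in s.
With the tool pointing down it reaches from about 0.4 to 0.925 m from the base axis. Payload 5.6 kg.
Tool frame: the origin (TCP) lies on the centre line of the jaws, within the pads' length; the fingertips stand 11 mm ahead of it and the grasp point (between the pads) lies 8 mm behind it; y points along the fingers, x is the direction in which the jaws open and shut, and the axes are right-handed (so a half turn about y gives the same grasp; the last joint's range is limited). The gripper opens to 85 mm and grips with 20 to 120 N. Pads are 22 mm wide; open, the fingers measure 114 mm over their backs; the gripper's body (76 mm by 85 mm) begins 54 mm behind the grasp point. The pads swing forward as they close: fully open they stand 13 mm farther back than shut.
Start: joints at [-1.372, 0.468, -0.012, 1.603, 0.006, 1.071, -0.056], TCP at [0.156, 0.631, 0.242] pointing down, gripper open.
Joint ranges: [-2.53, 2.53], [-0.31, 2.02], [-1.57, 1.55], [0.28, 2.44], [-1.29, 4.43], [0.15, 1.84], [-2.92, 2.92]. Speed limits (rad/s): [2.57, 2.57, 3.14, 3.14, 3.14, 3.14, 3.14].

## Interface

Orientations are given as a 3x3 rotation matrix whose columns are the frame's x, y, z axes.
In Python, from rig import bot gives the robot as it stands.
- The arm moves only by the tool step_arm, never from a script. Its arguments are lists of equal length, an entry for each row: "translation": the shift along the tool's x, y, z in m, a list of three; "turn": the turn about the tool's y in rad; "claw": the closure in counts, from 0 (fully open) to 255 (shut). A call has exactly 10 rows; each row shifts and turns the commanded pose from where the row before left it, along the tool's axes as they then stand; what a row does not reach is not made up. A row lasts 1/8 s, in which the tool goes at most 62.5 mm and 10.7 degrees, less where a joint would pass 70% of its speed; a pose out of reach is approached as far as the arm can. A call is refused whole if a number of a shift passes 0.0625 or a number of a turn 0.188, either way. A call with a gripper value outside its range is refused whole. The fingers move at their own pace and stop on an object; "grip_force" is the grip in N (left out, the last holds). Time passes only in rows, so rows that do not move let the fingers close, or fill a call up. It gives the time, the measured TCP pose, the force and the opening at its end, in the units of the state.
- bot.observe(): the state, without advancing time (a new reading comes with each control period).
- bot.snapshot(name): name is "scene" or "top"; returns the picture (400x640x3 uint8, blue, green, red); there is no depth.
- bot.camera_info(name): a dict with "mtx" (3x3 intrinsics, pixels), "T" (4x4, takes a point from camera to world coordinates). Camera axes: x right, y up, looking along -z (the intrinsics and any distortion apply to the point x, -y, -z); pixel columns grow to the right and rows downward; lengths in m; the calibration is good to about 2 mm. A picture is of the moment at which its call begins. camera_info takes no time and is no camera call.
- bot.close_job(): hands the job in, once; it reports no verdict.
Trained networks look in the newest picture that a camera, given by its name, has taken for a name from the list of things; names that differ only in an ending like _2 or _b are one class to them, and where a whole thing is asked for, a point or a joint stands for the part that bears it (a point fixed in the world has none). Each returns a list of dicts, best first, with "p" (0 to 1); they miss things now and then, are a little off and sometimes report something else, mostly with a low value. They report only what shows in the picture. A call takes as long as a camera call. They do not tell look-alikes from the thing itself.
- bot.spot_in(camera, name): "position" ([row, column] in pixels, amid what is visible of it).
- bot.cut_out(camera, name): "region" (400x640 bool, what is visible of it) and "position" ([row, column] in pixels, amid what is visible of it).
The state is a dict: "time_s": time; "joint_pos": joint angles; "joint_vel": joint speeds; "tau": joint torques, N m; "position": TCP position; "ee_rot": TCP orientation; "wrist_force": force on the tool from outside, world axes, zero at the start; "moment": the same for the moment, N m; "grip_width": finger opening in m.
Only numpy, scipy, OpenCV 4.12 (cv2) and the standard library are available. Lean on these libraries where they do the work, as an engineer would, in place of code of your own. Each camera call takes 0.05 s, during which the arm holds its last target.

## Working session

There is one attempt and no reset: what is moved stays moved. The work goes in short steps, Python scripts to look and compute and a tool call to move; the robot and the scene stay as the last step left them, time stands still between calls to the robot, and variables do not carry over. Pictures are saved under pics/ and viewed, and the job is handed in when it is done.

Besides the shell and the picture viewer there is one more tool, called after "Call:" as name([rows], argument=value, ...), one row to a line, values as JSON. step_arm: Moves the arm, as the interface text tells. Its arguments: {"type":"object","properties":{"translation":{"type":"array"},"turn":{"type":"array"},"claw":{"type":"array"},"grip_force":{"type":"number"}},"required":["translation","turn","claw"]}

```bash
ls; mkdir -p pics; python3 - <<'E'
from rig import bot
import cv2,numpy as np
np.set_printoptions(precision=4,suppress=True)
s=bot.observe()
for k,v in s.items(): print(k,np.array(v))
for n in("scene","top"):
    im=bot.snapshot(n); cv2.imwrite(f"pics/{n}0.png",im)
    c=bot.camera_info(n); print(n,c)
E
```

```text
pics
time_s 0.0
joint_pos [-1.372   0.4684 -0.0116  1.6036  0.006   1.0714 -0.0563]
joint_vel [ 0.0004 -0.0008 -0.0011 -0.     -0.0014  0.0007  0.0003]
tau [  0.0002 -53.2392   0.0218 -25.1307   0.0115   0.0076  -0.    ]
position [0.1556 0.6306 0.2413]
ee_rot [[ 0.2395 -0.0003 -0.9709]
 [ 0.9709 -0.0018  0.2395]
 [-0.0018 -1.     -0.0001]]
wrist_force [0.367  1.6506 0.0824]
moment [0.0236 0.0606 0.0045]
grip_width 0.08535071714368288
scene {'mtx': array([[413.7538,   0.    , 321.6874],
       [  0.    , 413.7538, 203.3535],
       [  0.    ,   0.    ,   1.    ]]), 'T': array([[ 0.2972, -0.7275,  0.6185,  1.2753],
       [ 0.9547,  0.217 , -0.2035, -0.239 ],
       [ 0.0138,  0.6509,  0.759 ,  1.0544],
       [ 0.    ,  0.    ,  0.    ,  1.    ]])}
top {'mtx': array([[495.4822,   0.    , 319.6239],
       [  0.    , 495.4822, 197.7809],
       [  0.    ,   0.    ,   1.    ]]), 'T': array([[-0.0252,  0.9959, -0.0868,  0.4355],
       [-0.9997, -0.0248,  0.0058,  0.0092],
       [ 0.0037,  0.0869,  0.9962,  1.719 ],
       [ 0.    ,  0.    ,  0.    ,  1.    ]])}
```

View pics/scene0.png

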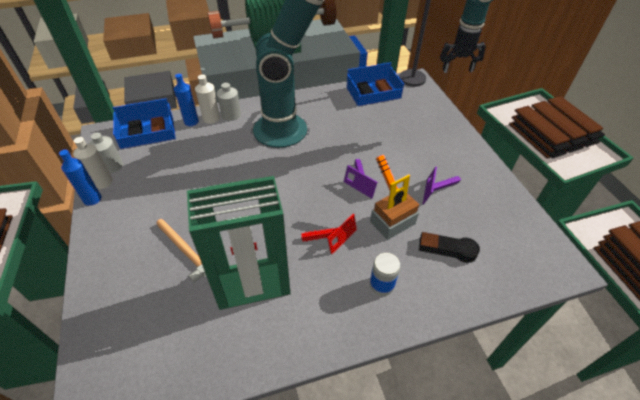

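View pics/top0.png

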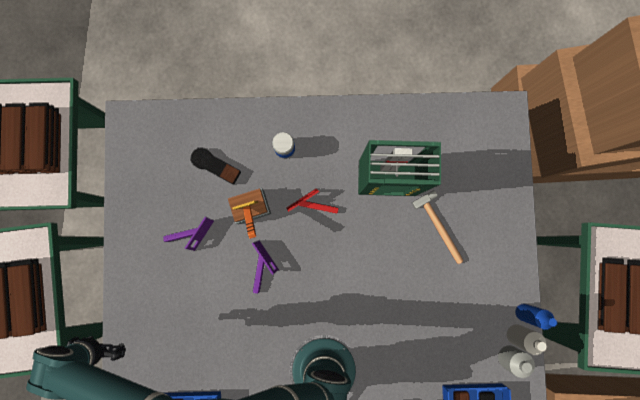

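```bash
cat > h.py <<'E'
from rig import bot
import cv2,numpy as np
np.set_printoptions(precision=4,suppress=True)
def proj(n,P):
    c=bot.camera_info(n);K=np.array(c['mtx']);T=np.array(c['T'])
    p=(np.atleast_2d(P)-T[:3,3])@T[:3,:3]
    p=p*[1,-1,-1]; u=p@K.T
    return u[:,:2]/u[:,2:]
def ray(n,uv):
    c=bot.camera_info(n);K=np.array(c['mtx']);T=np.array(c['T'])
    d=np.linalg.inv(K)@[uv[0],uv[1],1]; d=T[:3,:3]@(d*[1,-1,-1])
    return T[:3,3],d/np.linalg.norm(d)
def tri(uvs):
    A=np.zeros((3,3));b=np.zeros(3);
    for n,uv in uvs:
        o,d=ray(n,uv);M=np.eye(3)-np.outer(d,d);A+=M;b+=M@o
    X=np.linalg.solve(A,b)
    return X,[np.linalg.norm((np.eye(3)-np.outer(ray(n,uv)[1],ray(n,uv)[1]))@(X-ray(n,uv)[0])) for n,uv in uvs]
def st():
    s=bot.observe();print('t',s['time_s'],'q',np.array(s['joint_pos']),'p',np.array(s['position']),'F',np.array(s['wrist_force']),'w',s['grip_width']);print(np.array(s['ee_rot']))
    return s
E
python3 - <<'E'
from h import *
ims={n:bot.snapshot(n) for n in("scene","top")}
for n in ims:
    vis=ims[n].copy()
    for nm in ("gauge_eye","gauge_grip","stand","cabinet","rail_mid","rail","can","soles","hammer"):
        r=bot.spot_in(n,nm); print(n,nm,[(np.round(x['position'],1).tolist(),round(x['p'],2)) for x in r][:5])
    vis=cv2.resize(ims[n],None,fx=4,fy=4,interpolation=cv2.INTER_CUBIC)
    if n=="top":
        cv2.imwrite("pics/t_g.png",vis[160*4:310*4,160*4:350*4]); cv2.imwrite("pics/t_c.png",vis[120*4:220*4,340*4:460*4])
    else:
        cv2.imwrite("pics/s_g.png",vis[140*4:260*4,330*4:500*4]); cv2.imwrite("pics/s_c.png",vis[160*4:310*4,150*4:320*4])
E
```

```text
scene gauge_eye [([183.4, 394.9], 0.87), ([186.0, 432.4], 0.75), ([178.7, 361.3], 0.68), ([233.5, 337.0], 0.6), ([218.4, 394.7], 0.57)]
scene gauge_grip [([182.0, 357.7], 0.94), ([231.0, 335.4], 0.67), ([184.5, 433.5], 0.63), ([188.0, 393.9], 0.61)]
scene stand [([217.1, 392.7], 0.62)]
scene cabinet [([229.1, 235.0], 0.87)]
scene rail_mid [([258.5, 245.1], 0.63)]
scene rail [([260.2, 243.6], 0.61)]
scene can [([216.6, 393.4], 0.66)]
scene soles [([244.2, 451.5], 0.81)]
scene hammer [([245.3, 184.3], 0.92)]
top gauge_eye [([237.0, 193.3], 0.95), ([203.8, 312.1], 0.82), ([265.6, 259.6], 0.76), ([217.9, 246.1], 0.69)]
top gauge_grip [([261.2, 258.6], 0.73), ([232.7, 193.6], 0.6), ([215.5, 248.7], 0.54)]
top stand [([204.5, 251.1], 0.79)]
top cabinet [([171.6, 401.6], 0.95)]
top rail_mid [([159.8, 397.6], 0.74)]
top rail [([158.7, 395.7], 0.62)]
top can [([147.0, 282.3], 0.75), ([162.4, 207.7], 0.72)]
top soles [([164.9, 211.5], 0.85)]
top hammer [([223.9, 436.2], 0.86)]
```

Call:
step_arm([
  [0,0,0],
  [0,0,0],
  [0,0,0],
  [0,0,0],
  [0,0,0],
  [0,0,0],
  [0,0,0],
  [0,0,0],
  [0,0,0],
  [0,0,0],
], turn=[0.1,0.1,0,0,0,0,0,0,0,0], claw=[0,0,0,0,0,0,0,0,0,0])

```text
time_s: 2.35
position: [0.1557, 0.6311, 0.2423]
ee_rot: [[0.428, 0.0, -0.904], [0.904, 0.0, 0.428], [0.0, -1.0, -0.0]]
wrist_force: [1.3, -0.6, 0.6]
grip_width: 0.0852
```

View pics/t_g.png

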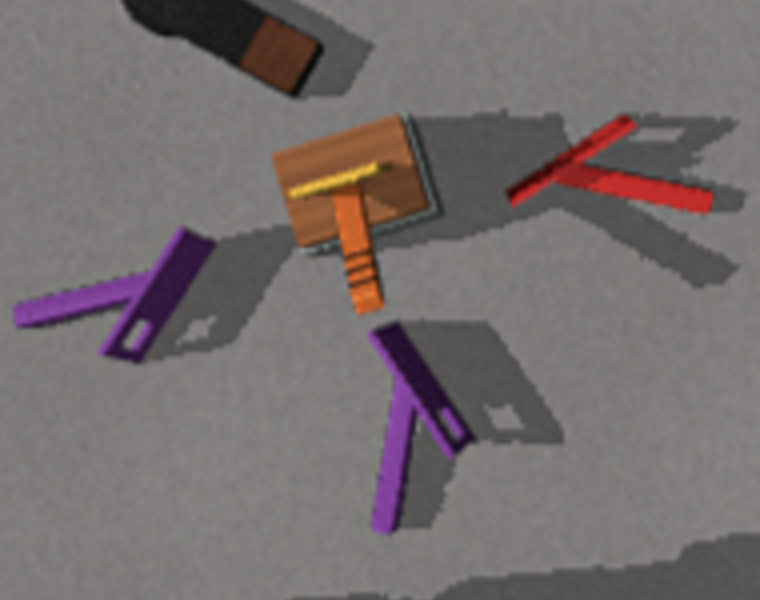

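View pics/s_g.png

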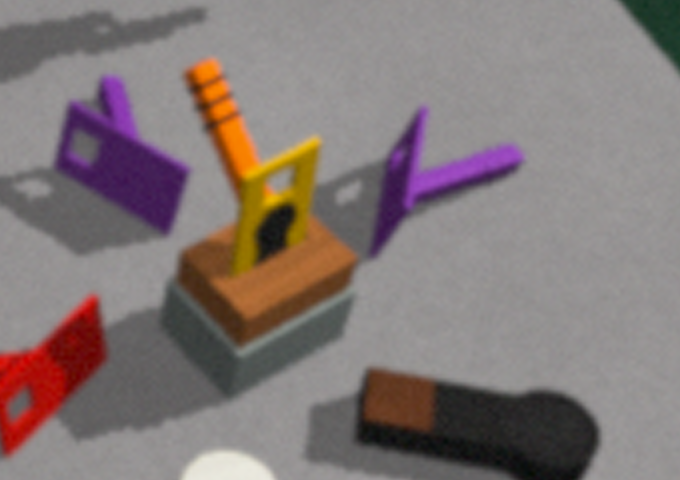

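View pics/t_c.png

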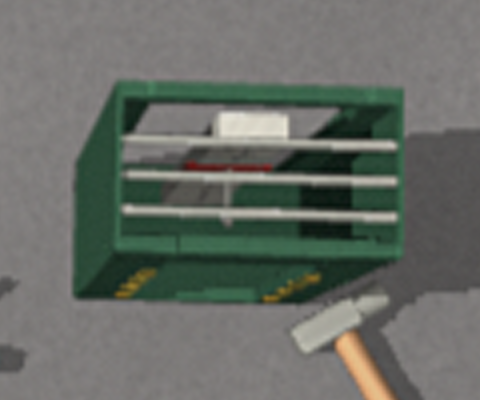

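View pics/s_c.png

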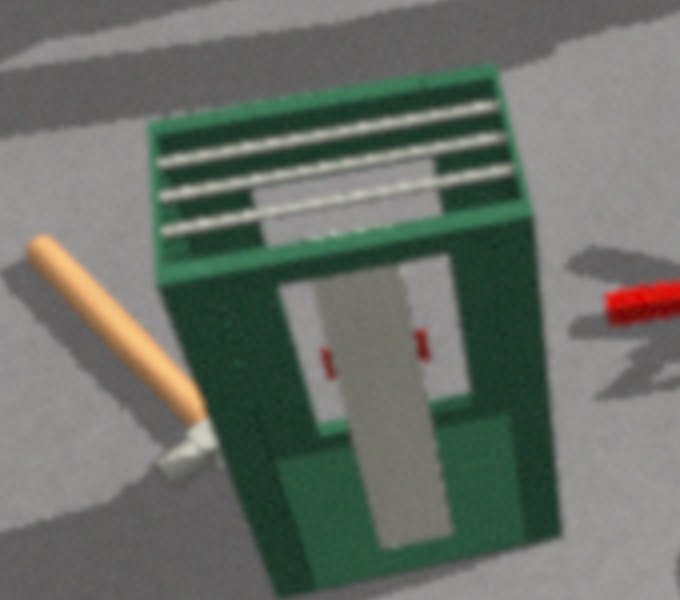

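```bash
cat > fit.py <<'E'
from h import *
from scipy.optimize import least_squares
from scipy.spatial.transform import Rotation as Ro
def C(crop,ox,oy): return np.array([(x/4+ox-.375,y/4+oy-.375) for x,y in crop])
def pose(v): return Ro.from_euler('z',v[2]).as_matrix(),np.array([v[0],v[1],0])
def fitobj(P1,u1,P2,u2,v0):
    P1,P2=np.array(P1),np.array(P2)
    def f(v):
        R,t=pose(v)
        return np.r_[(proj('top',P1@R.T+t)-u1).ravel(),(proj('scene',P2@R.T+t)-u2).ravel()]
    r=least_squares(f,v0,loss='soft_l1'); return r.x,f(r.x).reshape(-1,2)
ct=C([(118,83),(404,90),(401,256),(116,250)],340,120)
cs=C([(150,122),(498,67),(532,215),(160,285),(275,597),(562,538)],150,160)
a,b=.06,.1
v,res=fitobj([(a,b,.36),(a,-b,.36),(-a,-b,.36),(-a,b,.36)],ct,[(-a,-b,.36),(-a,b,.36),(a,b,.36),(a,-b,.36),(a,-b,0),(a,b,0)],cs,[.6,-.25,0])
print('cab',v);print(res)
R,t=pose(v)
# red plate
X,e=tri([('top',C([(228,167)],340,120)[0]),('scene',C([(375,354)],150,160)[0])])
print('red',X,e,'local',R.T@(X-t))
print('rail_mid',R@[.024,0,.225]+t)
st_=C([(272,155),(402,116),(431,207),(302,247)],160,160)
ss=C([(240,318),(357,262),(180,262),(298,212)],330,140)
a,b=.04,.055
v2,res=fitobj([(a,b,.097),(a,-b,.097),(-a,-b,.097),(-a,b,.097)],st_,[(a,-b,.097),(a,b,.097),(-a,-b,.097),(-a,b,.097)],ss,[.55,.23,.2])
print('stand',v2);print(res)
R2,t2=pose(v2)
for nm,tp,sp in (("plate +y top",(290,192),(320,140)),("plate -y top",(378,167),(243,178)),("handle end",(368,300),(203,70))):
    X,e=tri([('top',C([tp],160,160)[0]),('scene',C([sp],330,140)[0])]); print(nm,X,e,R2.T@(X-t2))
E
python3 fit.py
```

```text
cab [ 0.6479 -0.237  -0.0566]
[[ 0.022  -0.9791]
 [ 0.3402 -0.452 ]
 [ 0.652   0.8793]
 [-0.4639  0.0906]
 [-0.5007 -0.7189]
 [-0.0666 -1.461 ]
 [ 0.8859  0.1331]
 [-0.8447 -0.0965]
 [ 0.6156  0.7866]
 [ 0.5602  0.0353]]
red [ 0.6729 -0.2393  0.2133] [np.float64(0.00045530931156668016), np.float64(0.0004553093115666468)] local [ 0.0251 -0.0009  0.2133]
rail_mid [ 0.6719 -0.2384  0.225 ]
stand [0.5609 0.2368 0.2592]
[[ 0.4704 -0.9562]
 [ 0.2328 -0.5389]
 [-0.409   0.0186]
 [-0.5401 -0.5666]
 [ 0.8528  0.43  ]
 [-0.0144 -0.3483]
 [-0.4056 -3.037 ]
 [-1.985  -4.2992]]
plate +y top [0.5443 0.2699 0.1965] [np.float64(0.0003569035345601816), np.float64(0.00035690353456012413)] [-0.0076  0.0363  0.1965]
plate -y top [0.5619 0.2019 0.1946] [np.float64(0.0006882456365728739), np.float64(0.0006882456365729439)] [-0.0079 -0.0339  0.1946]
handle end [0.4601 0.2106 0.2062] [np.float64(0.0004924198636719578), np.float64(0.0004924198636720073)] [-0.1042  0.0005  0.2062]
```

Call:
step_arm([
  [0,-0.03,0],
  [0,-0.03,0],
  [0,-0.03,0],
  [0,-0.03,0],
  [-0.0475,0,-0.0407],
  [-0.0475,0,-0.0407],
  [-0.0475,0,-0.0407],
  [-0.0475,0,-0.0407],
  [-0.0475,0,-0.0407],
  [-0.0475,0,-0.0407],
], turn=[-0.175,-0.175,-0.175,-0.175,0,0,0,0,0,0], claw=[0,0,0,0,0,0,0,0,0,0])

```text
time_s: 3.6
position: [0.4658, 0.4167, 0.3626]
ee_rot: [[-0.255, 0.0, -0.967], [0.967, 0.001, -0.255], [0.0, -1.0, -0.001]]
wrist_force: [0.5, 1.5, 0.3]
grip_width: 0.0855
```

```bash
python3 -c "
from h import *
st()"
```

```text
t 3.6 q [-0.8237  0.332   0.0532  1.5256 -0.0181  1.2837  1.0608] p [0.4658 0.4167 0.3626] F [0.4872 1.4707 0.3327] w 0.0855344577215175
[[-0.2554  0.0005 -0.9668]
 [ 0.9668  0.0005 -0.2554]
 [ 0.0004 -1.     -0.0006]]
```

Call:
step_arm([
  [-0.0475,0,-0.0407],
  [-0.0475,0,-0.0407],
  [-0.0475,0,-0.0407],
  [-0.0475,0,-0.0407],
  [-0.0475,0,-0.0407],
  [0,0,-0.06],
  [0,0,-0.06],
  [0,0,-0.06],
  [0,0,-0.06],
  [0,0,-0.06],
], turn=[0,0,0,0,0,0,0,0,0,0], claw=[0,0,0,0,0,0,0,0,0,0])

```text
time_s: 4.85
position: [0.8977, 0.2285, 0.3602]
ee_rot: [[-0.125, 0.024, -0.992], [0.991, 0.058, -0.123], [0.054, -0.998, -0.031]]
wrist_force: [0.0, -1.7, 0.4]
grip_width: 0.085
```

```bash
python3 -c "
from h import *
st()"
```

```text
t 4.85 q [-0.4206  1.1052  1.0014  0.358  -0.9469  1.7943  1.5712] p [0.8977 0.2285 0.3602] F [ 0.024  -1.681   0.3719] w 0.0850365976889061
[[-0.1248  0.0242 -0.9919]
 [ 0.9907  0.0577 -0.1232]
 [ 0.0543 -0.998  -0.0312]]
```

Call:
step_arm([
  [0,0,0],
  [0,0,0],
  [0,0,-0.06],
  [0,0,-0.06],
  [0,0,-0.06],
  [0,0,-0.06],
  [0,0,-0.06],
  [0,0,-0.06],
  [0,0,-0.06],
  [0,0,-0.06],
], turn=[0,0,0,0,0,0,0,0,0,0], claw=[0,0,0,0,0,0,0,0,0,0])

```text
time_s: 6.1
position: [0.9201, 0.1855, 0.3532]
ee_rot: [[-0.121, 0.04, -0.992], [0.992, 0.051, -0.118], [0.046, -0.998, -0.045]]
wrist_force: [-0.7, 0.1, 0.0]
grip_width: 0.0854
```

```bash
python3 -c "
from h import *
st()"
```

```text
t 6.1 q [-0.3559  1.1787  1.34    0.2795 -1.2906  1.8415  1.6065] p [0.9201 0.1855 0.3532] F [-0.7402  0.0937  0.0015] w 0.08536227235142899
[[-0.1205  0.0396 -0.9919]
 [ 0.9916  0.0513 -0.1184]
 [ 0.0462 -0.9979 -0.0454]]
```

Call:
step_arm([
  [0,0,-0.0625],
  [0,0,-0.0625],
  [0,0,-0.0625],
  [0,0,-0.0625],
  [0,0,-0.0625],
  [0,0,-0.0625],
  [0,0,-0.0625],
  [0,0,-0.0625],
  [0,0,-0.0625],
  [0,0,-0.0625],
], turn=[0,0,0,0,0,0,0,0,0,0], claw=[0,0,0,0,0,0,0,0,0,0])

```text
time_s: 7.35
position: [0.9268, 0.1507, 0.3487]
ee_rot: [[-0.12, 0.04, -0.992], [0.992, 0.034, -0.118], [0.029, -0.999, -0.043]]
wrist_force: [-0.1, 0.4, 0.4]
grip_width: 0.0851
```

```bash
python3 -c "
from h import *
st()"
```

```text
t 7.35 q [-0.3233  1.1854  1.3559  0.2795 -1.2907  1.8415  1.6444] p [0.9268 0.1507 0.3487] F [-0.1349  0.4396  0.3645] w 0.08506447257302248
[[-0.1198  0.0398 -0.992 ]
 [ 0.9924  0.0337 -0.1185]
 [ 0.0287 -0.9986 -0.0435]]
```

```bash
cat > kin.py <<'E'
import numpy as np, itertools
from scipy.optimize import least_squares
from scipy.spatial.transform import Rotation as Ro
D=[([-1.372,.4684,-.0116,1.6036,.006,1.0714,-.0563],[.1556,.6306,.2413],[[.2395,-.0003,-.9709],[.9709,-.0018,.2395],[-.0018,-1,-.0001]]),
([-0.8237,0.332,0.0532,1.5256,-0.0181,1.2837,1.0608],[0.4658,0.4167,0.3626],[[-0.2554,0.0005,-0.9668],[0.9668,0.0005,-0.2554],[0.0004,-1.,-0.0006]]),
([-0.4206,1.1052,1.0014,0.358,-0.9469,1.7943,1.5712],[0.8977,0.2285,0.3602],[[-0.1248,0.0242,-0.9919],[0.9907,0.0577,-0.1232],[0.0543,-0.998,-0.0312]]),
([-0.3559,1.1787,1.34,0.2795,-1.2906,1.8415,1.6065],[0.9201,0.1855,0.3532],[[-0.1205,0.0396,-0.9919],[0.9916,0.0513,-0.1184],[0.0462,-0.9979,-0.0454]]),
([-0.3233,1.1854,1.3559,0.2795,-1.2907,1.8415,1.6444],[0.9268,0.1507,0.3487],[[-0.1198,0.0398,-0.992],[0.9924,0.0337,-0.1185],[0.0287,-0.9986,-0.0435]])]
def Rz(a): return Ro.from_euler('z',a).as_matrix()
def Ry(a): return Ro.from_euler('y',a).as_matrix()
def fk(q,par,s,full=False):
    h,L1,L2,L3,o1,o2,o3,b0,ax,ay,az=par
    R=Rz(b0+s[0]*q[0]);p=np.array([0,0,h]);
    R=R@Ry(q[1]);p=p+R@[0,o1,L1]
    R=R@Rz(s[1]*q[2]);e=p; R=R@Ry(q[3]);p=p+R@[0,o2,L2]
    R=R@Rz(s[2]*q[4]);w=p;R=R@Ry(q[5]);p=p+R@[0,o3,L3]
    R=R@Rz(s[3]*q[6])@Ro.from_rotvec([ax,ay,az]).as_matrix()
    return (p,R,e,w) if full else (p,R)
def fit():
    best=None
    for s in itertools.product((1,-1),repeat=4):
      for b0 in (0,np.pi):
        for az0 in (0,1.57,3.14,-1.57):
          A0=Ro.from_euler('z',az0)*Ro.from_matrix([[1,0,0],[0,0,-1],[0,1,0]])
          f=lambda v:np.concatenate([np.r_[5*(fk(q,v,s)[0]-p),(fk(q,v,s)[1]-np.array(R)).ravel()] for q,p,R in D])
          r=least_squares(f,[.34,.5,.48,.3,0,0,0,b0,*A0.as_rotvec()],loss='soft_l1',f_scale=.1,max_nfev=60)
          if best is None or r.cost<best[0]: best=(r.cost,s,r.x)
    return best
if __name__=='__main__':
    c,s,v=fit();np.set_printoptions(precision=4,suppress=True);print(c,s,v)
    np.save('kin.npy',np.r_[s,v])
    for q,p,R in D:
        P,RR,e,w=fk(q,v,s,True);print(P-p,abs(RR-R).max(),'elbow',e,'wrist',w)
E
python3 kin.py
```

```text
1.1816545790743762e-07 (-1, -1, -1, -1) [ 0.3064  0.5205  0.4725  0.3025 -0.0288 -0.0042 -0.0006  0.0003 -0.0002
  2.2216  2.2216]
[ 0. -0. -0.] 3.534037804571932e-05 elbow [0.0746 0.2247 0.7709] wrist [0.1551 0.6312 0.5438]
[0. 0. 0.] 5.90514178968049e-05 elbow [0.1364 0.1049 0.7985] wrist [0.4652 0.417  0.6651]
[ 0. -0.  0.] 0.000112854067936069 elbow [0.4363 0.1637 0.5401] wrist [0.8903 0.2117 0.6622]
[-0.  0. -0.] 7.660179848838905e-05 elbow [0.4609 0.1407 0.5053] wrist [0.9081 0.1707 0.6551]
[ 0. -0.  0.] 8.823773015060807e-05 elbow [0.4665 0.126  0.5021] wrist [0.9147 0.1411 0.6508]
```

```bash
cat > sim.py <<'E'
from kin import *
P=np.load('kin.npy');S=P[:4];V=P[4:]
lo=np.array([-2.53,-.31,-1.57,.28,-1.29,.15,-2.92]);hi=np.array([2.53,2.02,1.55,2.44,4.43,1.84,2.92])
vm=.7*np.array([2.57,2.57,3.14,3.14,3.14,3.14,3.14])/8
F=lambda q:fk(q,V,S)
def err(q,p,R,w):
    a,B=F(q);return np.r_[p-a,w*Ro.from_matrix(R@B.T).as_rotvec()]
def jac(q,w):
    p0,R0=F(q);J=np.zeros((6,7))
    for i in range(7):
        d=np.zeros(7);d[i]=1e-5;p,R=F(q+d)
        J[:3,i]=(p-p0)/1e-5;J[3:,i]=w*Ro.from_matrix(R@R0.T).as_rotvec()/1e-5
    return J
def solve(q,p,R,w=1,lam=.05,it=50,mode='dls',vlim=True,q0=None):
    q0=q.copy() if q0 is None else q0
    if mode=='ls':
        l=np.maximum(lo,q0-vm) if vlim else lo;h=np.minimum(hi,q0+vm) if vlim else hi
        r=least_squares(lambda x:np.r_[err(x,p,R,w),lam*(x-q0)],np.clip(q,l+1e-6,h-1e-6),bounds=(l,h));return r.x
    for _ in range(it):
        J=jac(q,w);e=err(q,p,R,w)
        q=np.clip(q+J.T@np.linalg.solve(J@J.T+lam**2*np.eye(6),e),lo,hi)
    if vlim:
        d=q-q0;f=max(1,np.max(abs(d)/vm));q=q0+d/f
    return q
def run(q,rows,resync=True,**k):
    q=np.array(q,float);p,R=F(q)
    for t,a in rows:
        R=R@Ry(0) if a==0 else R@Ro.from_rotvec([0,a,0]).as_matrix()
        p=p+R@np.array(t)
        q=solve(q,p,R,**k)
        if resync: p,R=F(q)
    return q
if __name__=='__main__':
    np.set_printoptions(precision=3,suppress=True)
    A=[((-.0475,0,-.0407),0)]*5+[((0,0,-.06),0)]*5
    B=[((0,0,0),0)]*2+[((0,0,-.06),0)]*8
    C_=[((0,0,-.0625),0)]*10
    print('obs',*[np.array(d[0]) for d in D[2:]],sep='\n')
    for resync in (True,False):
      for kw in (dict(mode='dls',lam=.05),dict(mode='dls',lam=.02,it=20),dict(mode='dls',lam=.1,it=20),dict(mode='dls',lam=.05,w=.3),dict(mode='ls',lam=.01),dict(mode='ls',lam=.01,w=.3),dict(mode='ls',lam=.05,w=.5)):
        q=D[1][0];print(resync,kw)
        for rr in (A,B,C_):
            q=run(q,rr,resync,**kw);print(q,F(q)[0],F(q)[1][:,1])
E
python3 sim.py
```

```text
obs
[-0.421  1.105  1.001  0.358 -0.947  1.794  1.571]
[-0.356  1.179  1.34   0.28  -1.291  1.841  1.607]
[-0.323  1.185  1.356  0.28  -1.291  1.841  1.644]
True {'mode': 'dls', 'lam': 0.05}
[-0.206  1.42   0.749  0.28  -0.809  1.84   1.316] [0.885 0.1   0.075] [-0.32   0.061 -0.945]
[ 1.084  2.02   1.153  0.28  -1.056  1.84   0.453] [ 0.159 -0.629 -0.361] [-0.358  0.658 -0.663]
[ 2.501  2.01   1.228  0.28  -0.413  1.84   0.441] [-0.72  -0.119 -0.25 ] [ 0.216  0.91  -0.353]
True {'mode': 'dls', 'lam': 0.02, 'it': 20}
[-0.389  1.2    0.597  0.28  -0.588  1.84   1.476] [0.875 0.261 0.262] [-0.136 -0.001 -0.991]
[-0.044  1.602  1.013  0.28  -1.195  1.84   0.925] [ 0.859 -0.029 -0.059] [-0.392  0.231 -0.891]
[ 1.625  2.02   1.281  0.28  -1.015  1.84   0.24 ] [-0.239 -0.625 -0.341] [-0.123  0.757 -0.642]
True {'mode': 'dls', 'lam': 0.1, 'it': 20}
[-0.323  1.306  0.397  0.28  -0.404  1.84   1.469] [0.87  0.218 0.154] [-0.259 -0.036 -0.965]
[ 0.213  2.02   0.861  0.28  -0.858  1.84   1.087] [ 0.57  -0.235 -0.379] [-0.745  0.234 -0.624]
[ 1.33   2.02   0.965  0.28  -0.487  1.84   0.874] [-0.
[... 2918 characters left out ...]
.664] [1.026 0.291 0.225] [ 0.317  0.092 -0.944]
False {'mode': 'ls', 'lam': 0.01, 'w': 0.3}
[-0.459  1.166  1.069  0.28  -1.007  1.606  1.62 ] [0.953 0.297 0.34 ] [ 0.213  0.066 -0.975]
[-0.45   1.272  1.242  0.28  -1.29   0.835  1.681] [1.15  0.341 0.378] [ 0.775  0.228 -0.59 ]
[-0.446  1.081  1.149  0.28  -1.29   0.399  1.784] [1.153 0.327 0.712] [ 0.963  0.268 -0.028]
False {'mode': 'ls', 'lam': 0.05, 'w': 0.5}
[-0.378  1.108  0.29   0.28  -0.264  1.645  1.531] [0.922 0.287 0.33 ] [ 0.114  0.035 -0.993]
[-0.44   1.247  1.06   0.28  -1.048  1.227  1.64 ] [1.06  0.314 0.298] [ 0.481  0.142 -0.865]
[-0.442  1.203  1.254  0.28  -1.29   0.859  1.69 ] [1.142 0.325 0.456] [ 0.802  0.229 -0.551]
```

Call:
step_arm([
  [0,0.06,0.01],
  [0,0.06,0.01],
  [0,0.05,0],
  [0,0,-0.0625],
  [0,0,-0.0625],
  [0,0,-0.0625],
  [0,0,-0.0625],
  [0,0,-0.0625],
  [0,0,-0.0625],
  [0,0,-0.0625],
], turn=[0,0,0,0,0,0,0,0,0,0], claw=[0,0,0,0,0,0,0,0,0,0])

```text
time_s: 8.6
position: [1.0455, 0.16, 0.1884]
ee_rot: [[-0.12, 0.275, -0.954], [0.992, 0.068, -0.105], [0.036, -0.959, -0.281]]
wrist_force: [-0.1, -1.2, -1.3]
grip_width: 0.0855
```

```bash
python3 -c "
from h import *
st()"
```

```text
t 8.6 q [-0.3042  1.3587  1.2768  0.2795 -1.2907  1.4138  1.6519] p [1.0455 0.16   0.1884] F [-0.0769 -1.158  -1.338 ] w 0.08547583438833452
[[-0.1197  0.2754 -0.9538]
 [ 0.9921  0.0682 -0.1048]
 [ 0.0362 -0.9589 -0.2814]]
```

Call:
step_arm([
  [-0.055,0,0.01],
  [-0.055,0,0.01],
  [-0.055,0,0.01],
  [-0.055,0,0.01],
  [-0.055,0,0.01],
  [-0.03,0,-0.05],
  [0,0,-0.0625],
  [0,0,-0.0625],
  [0,0,-0.0625],
  [0,0,-0.0625],
], turn=[0,0,0,0,0,0,0,0,0,0], claw=[0,0,0,0,0,0,0,0,0,0])

```text
time_s: 9.85
position: [1.0973, -0.0839, 0.2298]
ee_rot: [[-0.109, 0.444, -0.89], [0.994, 0.044, -0.099], [-0.005, -0.895, -0.446]]
wrist_force: [-0.2, -0.3, -0.5]
grip_width: 0.0856
```

```bash
python3 -c "
from h import *
s=st();a=np.array(s['ee_rot'])[:,1];print(np.degrees(np.arccos(-a[2])),np.degrees(np.arctan2(a[1],a[0])))"
```

```text
t 9.85 q [-0.0569  1.3261  1.2007  0.2785 -1.2907  1.2669  1.8975] p [ 1.0973 -0.0839  0.2298] F [-0.1977 -0.3306 -0.4795] w 0.08562252341215928
[[-0.1085  0.4436 -0.8896]
 [ 0.9941  0.0439 -0.0994]
 [-0.0051 -0.8952 -0.4457]]
26.47062343783855 5.646330548140848
```

```bash
cat > plan.py <<'E'
from sim import *
np.set_printoptions(precision=3,suppress=True)
q=np.array([-0.0569,1.3261,1.2007,.2785,-1.2907,1.2669,1.8975]);q=np.clip(q,lo,hi)
p,R=F(q);print(p);print(R)
Rg=R@Ro.from_rotvec([0,-.13,0]).as_matrix(); print(Rg)
def go(q,p1,R1,n,**k):
    p0,R0=F(q);rv=(Ro.from_matrix(R0.T@R1)).as_rotvec()
    for i in range(1,n+1):
        f=i/n; q=solve(q,p0+f*(p1-p0),R0@Ro.from_rotvec(f*rv).as_matrix(),lam=.01,it=30)
        pp=F(q)[0]
        if i%max(1,n//3)==0: print(q,'err',np.linalg.norm(pp-(p0+f*(p1-p0))),'elbow',fk(q,V,S,True)[2])
    return q
q=go(q,np.array([.7,.1,.40]),R,10)
q=go(q,np.array([.40,.2,.32]),Rg,10)
q=go(q,np.array([.4754,.2141,.193])+.008*Rg[:,1],Rg,6)
# direct IK with planar preference
for qq in ([-.4,.3,0,1.6,0,.8,1.4],):
    r=least_squares(lambda x:np.r_[10*err(x,np.array([.4754,.2141,.193]),Rg,1),.01*(x-qq)],qq,bounds=(lo,hi));print('planar',r.x,r.cost)
E
python3 plan.py
```

```text
[ 1.097 -0.085  0.229]
[[-0.107  0.443 -0.89 ]
 [ 0.994  0.043 -0.098]
 [-0.005 -0.896 -0.445]]
[[-0.222  0.443 -0.869]
 [ 0.973  0.043 -0.226]
 [-0.063 -0.896 -0.441]]
[-0.457  1.085  1.236  1.02  -1.252  1.185  2.209] err 2.2301825219878386e-16 elbow [0.426 0.177 0.55 ]
[-0.746  0.908  1.346  1.381 -1.172  1.149  2.288] err 2.339755514347753e-16 elbow [0.321 0.257 0.627]
[-1.075  0.765  1.539  1.631 -1.052  1.135  2.266] err 7.850462293418876e-17 elbow [0.197 0.304 0.682]
[-1.555  0.341  1.55   1.911 -0.493  0.797  1.906] err 0.0017457487827429042 elbow [0.032 0.174 0.797]
[-1.296  0.089  1.019  1.994 -0.003  0.729  1.439] err 0.050220995287434164 elbow [0.04  0.037 0.825]
[-1.427 -0.255  0.686  2.239  0.61   0.805  0.705] err 2.7336071744532853e-16 elbow [ 0.01  -0.134  0.81 ]
[-1.437 -0.143  0.72   2.304  0.61   0.644  0.667] err 1.3597399555105182e-16 elbow [ 0.019 -0.078  0.822]
[-1.432  0.029  0.826  2.312  0.477  0.447  0.804] err 6.206335383118183e-17 elbow [0.031 0.011 0.827]
[-1.301  0.208  0.774  2.299  0.212  0.284  1.05 ] err 1.962615573354719e-16 elbow [0.056 0.096 0.816]
planar [-0.716  0.159  0.108  2.269  0.6    0.368  0.67 ] 8.295088940790792e-05
```

```bash
cat > plan2.py <<'E'
from sim import *
np.set_printoptions(precision=3,suppress=True)
# validate: start -> 3.6 s
rows=[((0,0,0),.1)]*2
q=run(D[0][0],rows+[((0,-.03,0),-.175)]*4+[((-.0475,0,-.0407),0)]*6,lam=.01,it=30); print('sim',q,'obs',np.array(D[1][0]))
q00=np.clip(np.array([-0.0569,1.3261,1.2007,.2785,-1.2907,1.2669,1.8975]),lo,hi)
p0,R0=F(q00);R1=R0@Ro.from_rotvec([0,-.13,0]).as_matrix()
def path(q,wps,v=False):
    m=9;worst=0
    for p1,R in wps:
        p1=np.array(p1);pa,Ra=F(q);n=int(np.ceil(np.linalg.norm(p1-pa)/.05));rv=Ro.from_matrix(Ra.T@R).as_rotvec()
        for i in range(1,n+1):
            q=solve(q,pa+i/n*(p1-pa),Ra@Ro.from_rotvec(i/n*rv).as_matrix(),lam=.01,it=15)
            if not(len(wps) and p1 is wps[0][0] and i<2): m=min(m,np.min(np.minimum(q-lo,hi-q)[[0,1,2,3,5,6]]))
        worst=max(worst,np.linalg.norm(F(q)[0]-p1))
        if v: print(p1,q,np.linalg.norm(F(q)[0]-p1),Ro.from_matrix(F(q)[1].T@R).magnitude(),fk(q,V,S,True)[2])
    return m,worst,q
pre=np.array([.4754,.2141,.193])-.08*R1[:,1]
if __name__=='__main__':
  for wps in ([(.7,.1,.40)],[(.8,.1,.3)],[(.7,.3,.4)],[(.8,-.3,.45)],[(.8,.3,.5),(.6,.25,.4)],[(.8,-.1,.5),(.6,-.1,.45)],[(.9,-.1,.3),(.6,.0,.2)],[(.8,.0,.55)],[(.7,.1,.3)],[(.6,.0,.6)],[(.8,.45,.4)]):
    W=[(w,R0) for w in wps]+[(pre,R1)]
    m,w,q=path(q00,W);print(wps,m,w,q)
E
python3 plan2.py
```

```text
sim [-0.826  0.333  0.052  1.526 -0.017  1.284  1.057] obs [-0.824  0.332  0.053  1.526 -0.018  1.284  1.061]
[(0.7, 0.1, 0.4)] 0.0 0.046381605510735016 [-1.497  0.05   1.007  2.183  0.21   0.611  1.141]
[(0.8, 0.1, 0.3)] 0.0 0.04153456185959372 [-1.9    0.208  1.409  2.241 -0.145  0.558  1.481]
[(0.7, 0.3, 0.4)] 0.0 0.039595706605666525 [-1.579  0.159  1.065  2.179  0.049  0.6    1.219]
[(0.8, -0.3, 0.45)] 0.0 1.5700924586837752e-16 [-1.427 -0.08   0.75   2.291  0.561  0.584  0.719]
[(0.8, 0.3, 0.5), (0.6, 0.25, 0.4)] 0.0 0.01216678767681767 [-1.727 -0.108  1.057  2.262  0.588  0.632  0.713]
[(0.8, -0.1, 0.5), (0.6, -0.1, 0.45)] 0.0 0.05678945324813832 [-1.335 -0.069  0.661  2.287  0.54   0.578  0.735]
[(0.9, -0.1, 0.3), (0.6, 0.0, 0.2)] 0.0 0.0939511640035693 [-1.374  0.221  1.     2.283 -0.266  0.508  1.638]
[(0.8, 0.0, 0.55)] 0.0 2.2887833992611187e-16 [-1.606 -0.111  0.919  2.297  0.615  0.602  0.677]
[(0.7, 0.1, 0.3)] 0.0 0.08993873678205459 [-1.353  0.286  1.008  2.208 -0.311  0.559  1.637]
[(0.6, 0.0, 0.6)] 0.0 0.06258936696626227 [-1.342 -0.069  0.668  2.287  0.542  0.579  0.733]
[(0.8, 0.45, 0.4)] 0.0 0.05886434776809042 [-1.838  0.227  1.288  2.207 -0.093  0.564  1.351]
```

```bash
cat > plan3.py <<'E'
from plan2 import *
def path2(q,wps,step=.04,v=False):
    # resync semantics: each row moves from where left; delta towards wp ; orientation kept as left + turn at last
    m=9;n_=0
    for p1 in wps:
        for k in range(60):
            p,R=F(q);d=np.array(p1)-p;L=np.linalg.norm(d)
            if L<1e-3: break
            q=solve(q,p+d*min(1,step/L),R,lam=.01,it=12); n_+=1
            if k>2: m=min(m,np.min(np.minimum(q-lo,hi-q)))
        if v: print(p1,q,F(q)[1][:,1],F(q)[0])
    return m,n_,q
if __name__=='__main__':
  rng=np.random.default_rng(0)
  out=[]
  for t in range(40):
    k=rng.integers(1,3)
    w=[np.array([rng.uniform(.5,1.0),rng.uniform(-.5,.5),rng.uniform(.35,.65)]) for _ in range(k)]+[pre]
    m,n,q=path2(q00,w,.05)
    e=Ro.from_matrix(R0.T@F(q)[1]).magnitude()
    out.append((e,n,m,[x.round(2).tolist() for x in w[:-1]],q,np.linalg.norm(F(q)[0]-pre)))
  out.sort(key=lambda o:o[0])
  for o in out[:12]: print(o)
E
time python3 plan3.py
```

```text
sim [-0.826  0.333  0.052  1.526 -0.017  1.284  1.057] obs [-0.824  0.332  0.053  1.526 -0.018  1.284  1.061]
(0.019265957270711568, 43, np.float64(0.0), [[0.72, 0.47, 0.52], [0.63, -0.26, 0.62]], array([-1.016, -0.037,  0.356,  2.263,  0.456,  0.577,  0.67 ]), np.float64(0.0006229844336838454))
(0.05263103708172391, 23, np.float64(0.0), [[0.64, 0.2, 0.63]], array([-1.738, -0.115,  1.069,  2.267,  0.543,  0.647,  0.635]), np.float64(0.0))
(0.05428614423246176, 21, np.float64(0.0), [[0.63, 0.04, 0.48]], array([-1.442, -0.076,  0.799,  2.27 ,  0.446,  0.596,  0.742]), np.float64(1.1102230246251565e-16))
(0.05750898697583629, 48, np.float64(0.0), [[0.7, 0.39, 0.42], [0.81, -0.42, 0.6]], array([-1.334, -0.063,  0.699,  2.265,  0.407,  0.589,  0.77 ]), np.float64(7.850462293418876e-17))
(0.05894560908964453, 32, np.float64(0.0), [[0.81, 0.46, 0.46], [0.78, 0.09, 0.6]], array([-1.697, -0.117,  1.036,  2.272,  0.527,  0.63 ,  0.681]), np.float64(2.7194799110210365e-16))
(0.05994646558631757, 32, np.float64(0.0), [[0.78, 0.31, 0.52], [0.64, -0.09, 0.6]], array([-1.264, -0.053,  0.63 ,  2.26 
[... 422 characters left out ...]
74341750090728, 27, np.float64(0.0), [[0.61, -0.38, 0.44]], array([-1.099, -0.042,  0.485,  2.252,  0.32 ,  0.577,  0.852]), np.float64(1.0007415106216802e-16))
(0.08231960805068127, 22, np.float64(0.0), [[0.71, 0.23, 0.56]], array([-1.82 , -0.134,  1.155,  2.258,  0.534,  0.667,  0.691]), np.float64(1.2719202621569003e-16))
(0.08935988781600612, 22, np.float64(0.0), [[0.79, -0.18, 0.53]], array([-1.567, -0.088,  0.94 ,  2.26 ,  0.409,  0.615,  0.812]), np.float64(1.7772239894833365e-16))
(0.0925697208830276, 23, np.float64(0.0), [[0.88, 0.01, 0.63]], array([-1.77 , -0.132,  1.118,  2.261,  0.504,  0.647,  0.74 ]), np.float64(3.925231146709438e-16))
real	1m54.342s
user	1m51.590s
sys	0m0.209s
```

Call:
step_arm([
  [0.0173,-0.0426,0.0292],
  [0.0173,-0.0426,0.0292],
  [0.0173,-0.0426,0.0292],
  [0.0173,-0.0426,0.0292],
  [0.0173,-0.0426,0.0292],
  [0.0173,-0.0426,0.0292],
  [0.0173,-0.0426,0.0292],
  [0.0173,-0.0426,0.0292],
  [0.0173,-0.0426,0.0292],
  [0.0173,-0.0426,0.0292],
], turn=[0,0,0,0,0,0,0,0,0,0], claw=[0,0,0,0,0,0,0,0,0,0])

```text
time_s: 11.1
position: [0.6551, 0.0335, 0.4717]
ee_rot: [[-0.102, 0.443, -0.891], [0.995, 0.038, -0.095], [-0.009, -0.896, -0.445]]
wrist_force: [-2.2, 0.3, 2.8]
grip_width: 0.0854
```

```bash
cat >> h.py <<'E'
def st2(P=None,R=None):
    s=st();R0=np.array(s['ee_rot']);a=R0[:,1];p=np.array(s['position'])
    print('tilt',np.degrees(np.arccos(-a[2])),'az',np.degrees(np.arctan2(a[1],a[0])),'xaz',np.degrees(np.arctan2(R0[1,0],R0[0,0])),'xroll',np.degrees(np.arcsin(R0[2,0])))
    return p,R0
E
python3 -c "
from h import *
st2()"
```

```text
t 11.1 q [-1.3094  0.3202  1.5383  1.692  -0.5046  1.0169  2.006 ] p [0.6551 0.0335 0.4717] F [-2.1594  0.3137  2.8063] w 0.08539950360469116
[[-0.102   0.4433 -0.8906]
 [ 0.9947  0.0376 -0.0952]
 [-0.0087 -0.8956 -0.4448]]
tilt 26.41632604776286 az 4.844875056932915 xaz 95.85399721685869 xroll -0.5012523344829966
```

```bash
cat > tgt.py <<'E'
from h import *
from scipy.spatial.transform import Rotation as Ro
import sys
def delta(target,turn=0):
    s=bot.observe();R=np.array(s['ee_rot'])@Ro.from_rotvec([0,turn,0]).as_matrix()
    d=R.T@(np.array(target)-np.array(s['position']));return d,R
G=np.array([.4748,.215,.193])
E
python3 -c "
from tgt import *
d,R=delta(G,-.13);print(R)
for back in (-.075,.008):
    t=G+back*R[:,1];d,_=delta(t,-.13);print(t,d,np.linalg.norm(d))
"
```

```text
[[-0.2166  0.4433 -0.8698]
 [ 0.974   0.0376 -0.2234]
 [-0.0663 -0.8956 -0.4399]]
[0.4416 0.2122 0.2602] [0.2344 0.1015 0.2389] 0.34975226131255416
[0.4783 0.2153 0.1858] [0.2344 0.1845 0.2389] 0.382187643128441
```

Call:
step_arm([
  [0,0,0],
  [0.026,0.0113,0.0265],
  [0.026,0.0113,0.0265],
  [0.026,0.0113,0.0265],
  [0.026,0.0113,0.0265],
  [0.026,0.0113,0.0265],
  [0.026,0.0113,0.0265],
  [0.026,0.0113,0.0265],
  [0.026,0.0113,0.0265],
  [0.026,0.0113,0.0265],
], turn=[-0.13,0,0,0,0,0,0,0,0,0], claw=[0,0,0,0,0,0,0,0,0,0])

```text
time_s: 12.35
position: [0.4462, 0.2043, 0.2661]
ee_rot: [[-0.21, 0.428, -0.879], [0.976, 0.037, -0.216], [-0.06, -0.903, -0.426]]
wrist_force: [-0.3, 0.6, 0.5]
grip_width: 0.0853
```

```bash
python3 -c "
from tgt import *
p,R=st2()
for b in (-.075,.008): print(delta(G+b*R[:,1])[0])
for n in('scene','top'):
    im=bot.snapshot(n); u=proj(n,[G,p,G+.008*R[:,1]]);print(n,u)
    im=cv2.resize(im,None,fx=4,fy=4,interpolation=cv2.INTER_CUBIC); x,y=(u[0]*4).astype(int)
    cv2.circle(im,(x,y),4,(255,255,0),1)
    cv2.imwrite(f'pics/{n}_pre.png',im[max(0,y-280):y+280,max(0,x-380):x+380])
"
```

```text
t 12.35 q [-1.4933 -0.0821  0.8447  2.2763  0.5304  0.5982  0.764 ] p [0.4462 0.2043 0.2661] F [-0.3074  0.6437  0.5   ] w 0.08534902098383806
[[-0.2103  0.4281 -0.8789]
 [ 0.9758  0.0368 -0.2156]
 [-0.06   -0.903  -0.4255]]
tilt 25.449699933517365 az 4.906425022920395 xaz 102.16243205857316 xroll -3.439760495194484
[0.0088 0.0037 0.0037]
[0.0088 0.0867 0.0037]
scene [[382.9319 163.3022]
 [378.8684 139.2138]
 [383.1619 165.7825]]
top [[250.5377 229.8594]
 [250.952  239.0062]
 [250.7443 228.8032]]
```

View pics/scene_pre.png

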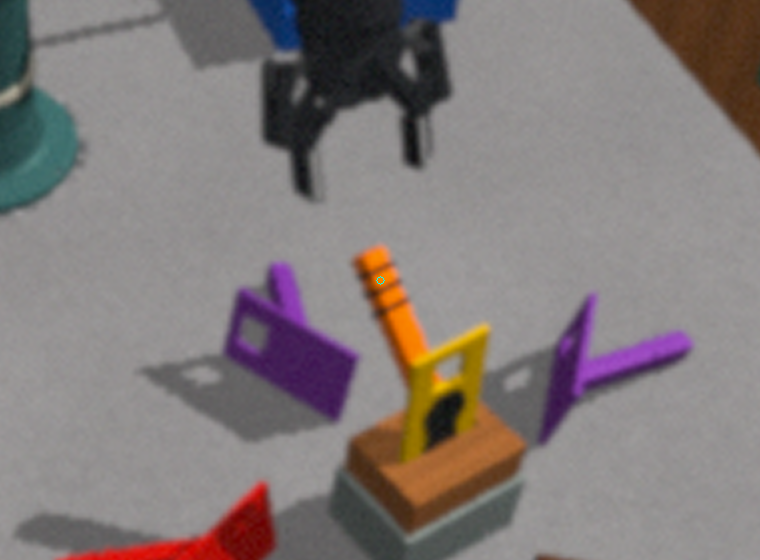

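View pics/top_pre.png

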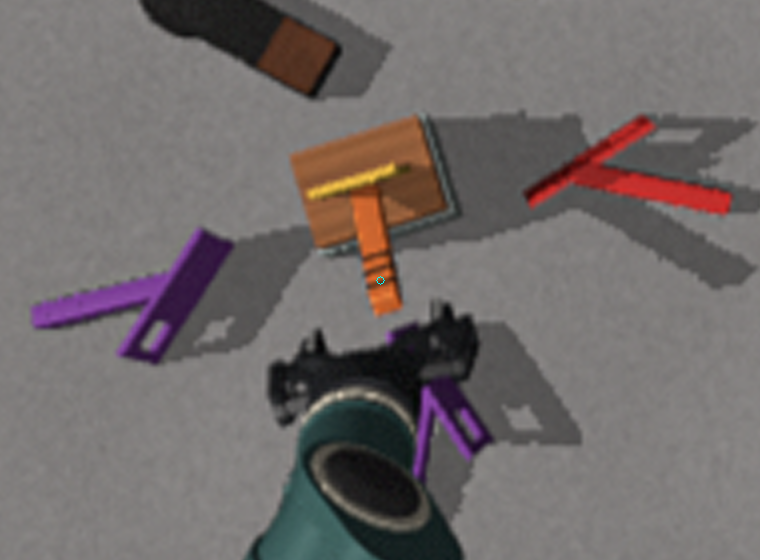

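Call:
step_arm([
  [0.0022,0.0173,0.0009],
  [0.0022,0.0173,0.0009],
  [0.0022,0.0173,0.0009],
  [0.0022,0.0173,0.0009],
  [0,0.0173,0],
  [0,0,0],
  [0,0,0],
  [0,0,0],
  [0,0,0],
  [0,0,0],
], turn=[0,0,0,0,0,0,0,0,0,0], claw=[0,0,0,0,0,255,255,255,255,255], grip_force=60)

```text
time_s: 13.7
position: [0.479, 0.2156, 0.1871]
ee_rot: [[-0.213, 0.429, -0.878], [0.975, 0.037, -0.218], [-0.061, -0.903, -0.426]]
wrist_force: [-9.9, 0.8, 14.5]
grip_width: 0.0228
```

```bash
python3 -c "
from tgt import *
p,R=st2()
for b in (.008,): print(delta(G+b*R[:,1])[0])
for n in('scene','top'):
    im=bot.snapshot(n); u=proj(n,[G])
    im=cv2.resize(im,None,fx=4,fy=4,interpolation=cv2.INTER_CUBIC); x,y=(u[0]*4).astype(int)
    cv2.imwrite(f'pics/{n}_gr.png',im[max(0,y-200):y+240,max(0,x-300):x+300])
"
```

```text
t 13.7 q [-1.3324  0.2165  0.8141  2.2865  0.1366  0.3084  1.1153] p [0.479  0.2156 0.1871] F [-9.8792  0.796  14.5114] w 0.02275080857171471
[[-0.2126  0.4286 -0.8781]
 [ 0.9753  0.0373 -0.2179]
 [-0.0607 -0.9027 -0.426 ]]
tilt 25.483772700515566 az 4.97066201750311 xaz 102.29628430722018 xroll -3.477813422320321
[-0.0001  0.0008  0.0013]
```

View pics/scene_gr.png

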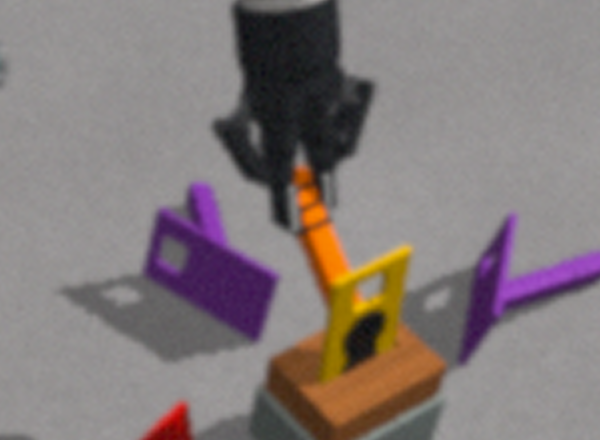

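View pics/top_gr.png

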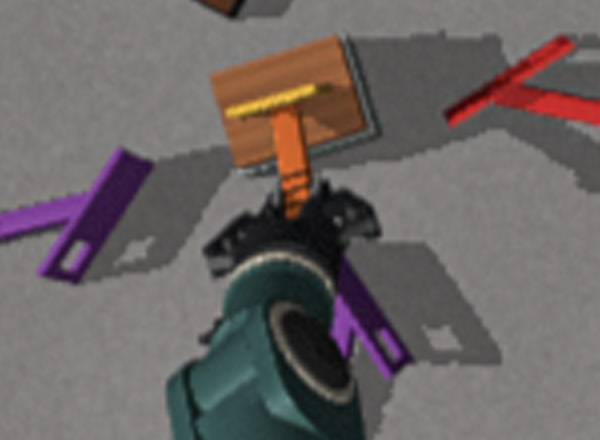

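Call:
step_arm([
  [-0.0002,-0.0036,-0.0017],
  [-0.0005,-0.0072,-0.0034],
  [-0.0007,-0.0108,-0.0051],
  [-0.0007,-0.0108,-0.0051],
  [-0.0007,-0.0108,-0.0051],
  [-0.0007,-0.0108,-0.0051],
  [-0.001,-0.018,-0.0085],
  [-0.001,-0.018,-0.0085],
  [-0.001,-0.018,-0.0085],
  [-0.001,-0.018,-0.0085],
], turn=[0,0,0,0,0,0,0,0,0,0], claw=[255,255,255,255,255,255,255,255,255,255])

```text
time_s: 15.05
position: [0.4787, 0.2136, 0.3257]
ee_rot: [[-0.207, 0.426, -0.881], [0.976, 0.032, -0.215], [-0.064, -0.904, -0.423]]
wrist_force: [0.2, 1.1, -3.6]
grip_width: 0.0211
```

```bash
python3 -c "
from tgt import *
p,R=st2()
for n in('scene','top'):
    im=bot.snapshot(n); u=proj(n,[p])
    im=cv2.resize(im,None,fx=4,fy=4,interpolation=cv2.INTER_CUBIC); x,y=(u[0]*4).astype(int)
    x0,y0=max(0,x-300),max(0,y-200);print(n,x0,y0)
    cv2.imwrite(f'pics/{n}_li.png',im[y0:y+280,x0:x+300])
"
```

```text
t 15.05 q [-1.5255 -0.1068  0.8838  2.1358  0.4674  0.7425  0.8705] p [0.4787 0.2136 0.3257] F [ 0.1805  1.0719 -3.5977] w 0.021060130367698434
[[-0.2073  0.4263 -0.8805]
 [ 0.9762  0.0315 -0.2146]
 [-0.0637 -0.904  -0.4227]]
tilt 25.30580002609749 az 4.230663993396057 xaz 101.9892373344905 xroll -3.652266158215341
scene 1256 317
top 678 709
```

View pics/scene_li.png

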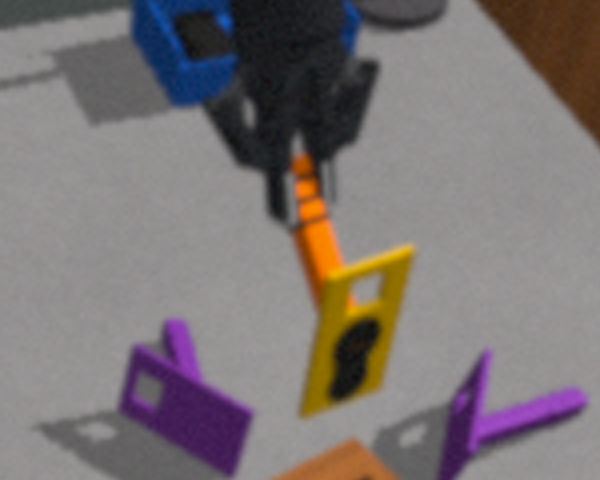

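View pics/top_li.png

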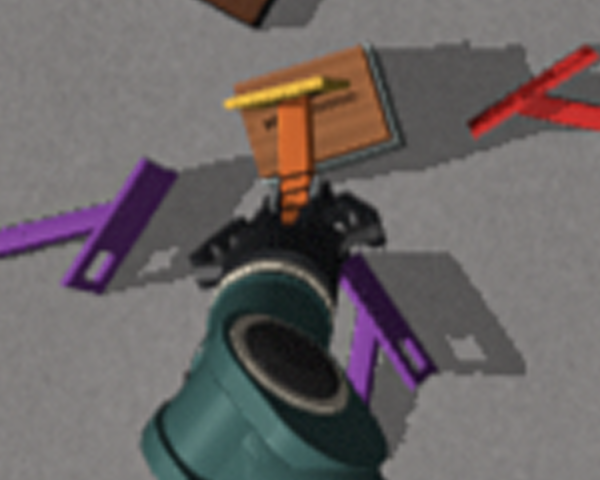

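```bash
cat > gfit.py <<'E'
from tgt import *
from scipy.optimize import least_squares
def gfit(p,R,sc,so,tp,to,v0=None):
    # sc: list of (P_local,(cx,cy))
    PS=np.array([a for a,_ in sc]);US=(np.array([b for _,b in sc])+so)/4-.375
    PT=np.array([a for a,_ in tp]);UT=(np.array([b for _,b in tp])+to)/4-.375
    # gauge frame nominal in tool: gauge y = tool x
    def pose(v):
        Rg=Ro.from_euler('z',v[3]).as_matrix()@Ro.from_euler('y',v[4]).as_matrix()@Ro.from_euler('x',v[5]).as_matrix()
        return Rg,v[:3]
    yaw=np.arctan2(-R[0,0],R[1,0])
    def f(v):
        Rg,t=pose(v)
        # weak prior: gauge y along tool x (3 deg), grip at grasp point (3mm)
        g=Rg@[-.081,0,.026]+t-(p-.008*R[:,1])
        pr=np.r_[np.cross(Rg[:,1],R[:,0])/.03,g/.006]
        return np.r_[(proj('scene',PS@Rg.T+t)-US).ravel()/.5,(proj('top',PT@Rg.T+t)-UT).ravel()/.5,pr]
    r=least_squares(f,np.r_[p+[.08,.02,-.02],yaw,-.05,0]);v=r.x
    Rg,t=pose(v);print('eye',t,'yaw,pitch,roll deg',np.degrees(v[3:]),'res',r.fun.round(1))
    print('in tool: eye',R.T@(t-p));print(R.T@Rg)
    return Rg,t
H=.003
if __name__=='__main__':
    p=np.array([.4787,.2136,.3257]);s=bot.observe();R=np.array(s['ee_rot']);p=np.array(s['position'])
    sc=[((H,-.035,.024),(331,272)),((H,.035,.024),(412,247)),((H,-.035,-.1),(303,415)),((H,.035,-.1),(381,386)),
        ((H,-.015,.014),(354,280)),((H,.015,.014),(383,269)),((H,-.015,-.014),(350,306)),((H,.015,-.014),(380,297))]
    tp=[((0,.035,.024),(226,104)),((0,-.035,.024),(326,81))]
    Rg,t=gfit(p,R,sc,(1256,317),tp,(678,709))
    np.savez('gt.npz',eye=R.T@(t-p),R=R.T@Rg)
E
python3 gfit.py
```

```text
eye [0.5562 0.2273 0.3125] yaw,pitch,roll deg [12.2415 -3.0953 -3.237 ] res [-0.1  0.9  1.8 -1.2 -0.6  0.4 -0.1 -0.2 -0.6 -1.2  2.9 -2.  -2.2  2.6
  0.5  0.8  1.6  0.7 -0.1  0.3 -0.1 -0.  -0.  -0.2 -0.5 -0. ]
in tool: eye [-0.0026  0.0463 -0.0636]
[[ 0.0006  1.     -0.0042]
 [ 0.3771 -0.0041 -0.9261]
 [-0.9262 -0.001  -0.3771]]
```

```bash
cat > hook.py <<'E'
from h import *
from fit import R as RC,t as tC
im=cv2.imread('pics/scene0.png').astype(int);b,g,r=im[...,0],im[...,1],im[...,2]
w=np.clip(r-np.maximum(b,g)-15,0,None)*1.0
w[:235]=0;w[270:]=0;w[:,:222]=0;w[:,264:]=0
for x0,x1 in((222,240),(246,264)):
    sub=w[:,x0:x1];ys,xs=np.mgrid[0:400,x0:x1]
    c=((xs*sub).sum()/sub.sum(),(ys*sub).sum()/sub.sum());rows=np.where(sub.sum(1)>8)[0];
    o,d=ray('scene',c)
    ol=RC.T@(o-tC);dl=RC.T@d
    for xp in (.024,):
        P=ol+dl*(xp-ol[0])/dl[0]
    print(c,rows.min(),rows.max(),sub.sum(1)[rows].round(),P)
for lz in(.211,.2133,.218,.225):
    for ly in(-.0285,.0285):
        print(lz,ly,[proj('scene',RC@[.0235,ly,lz+k]+tC)[0].round(1).tolist() for k in(-.015,0,.015)])
# check cabinet consistency: window/rail top known: rail top z local = .225-.221+.325
for P in [(.024,-.025,.329),(.024,.025,.329),(.044,-.025,.329),(.044,.025,.329),(.044,-.025,.004),(.044,.025,.004)]:
    print(P,proj('scene',RC@P+tC)[0].round(1),proj('top',RC@P+tC)[0].round(1))
E
python3 hook.py | tail -18
```

```text
plate -y top [0.5619 0.2019 0.1946] [np.float64(0.0006882456365728739), np.float64(0.0006882456365729439)] [-0.0079 -0.0339  0.1946]
handle end [0.4601 0.2106 0.2062] [np.float64(0.0004924198636719578), np.float64(0.0004924198636720073)] [-0.1042  0.0005  0.2062]
(np.float64(231.4149560117302), np.float64(250.0)) 246 254 [  9.  93. 115.  99.  85.  77.  85.  79.  40.] [ 0.024  -0.0302  0.2137]
(np.float64(255.1424446583253), np.float64(245.57940327237728)) 242 250 [ 83. 161. 143. 121. 133. 140. 137.  95.  24.] [0.024  0.0276 0.213 ]
0.211 -0.0285 [[233.2, 253.8], [232.3, 250.3], [231.3, 246.8]]
0.211 0.0285 [[256.2, 249.3], [255.6, 245.8], [254.9, 242.3]]
0.2133 -0.0285 [[233.0, 253.2], [232.1, 249.8], [231.2, 246.3]]
0.2133 0.0285 [[256.1, 248.7], [255.5, 245.3], [254.8, 241.7]]
0.218 -0.0285 [[232.7, 252.2], [231.8, 248.7], [230.9, 245.1]]
0.218 0.0285 [[255.9, 247.7], [255.2, 244.2], [254.6, 240.6]]
0.225 -0.0285 [[232.3, 250.6], [231.4, 247.0], [230.4, 243.5]]
0.225 0.0285 [[255.6, 246.1], [254.9, 242.5], [254.3, 238.9]]
(0.024, -0.025, 0.329) [225.9 220.2] [411.7 155.5]
(0.024, 0.025, 0.329) [248.4 216.2] [394.1 155. ]
(0.044, -0.025, 0.329) [226.8 227.2] [411.8 148.6]
(0.044, 0.025, 0.329) [249.6 223. ] [394.3 148. ]
(0.044, -0.025, 0.004) [245.5 298. ] [394.3 165.8]
(0.044, 0.025, 0.004) [263.3 294.1] [380.  165.4]
```

```bash
cat > carry.py <<'E'
from sim import *
import sys
from fit import R as RC,t as tC
np.set_printoptions(precision=4,suppress=True)
g=np.load('gt.npz')
from rig import bot
s=bot.observe();q=np.array(s['joint_pos']);q=np.clip(q,lo,hi)
p,R=np.array(s['position']),np.array(s['ee_rot'])
turn=float(sys.argv[1])
R1=R@Ro.from_rotvec([0,turn,0]).as_matrix()
Rg=R1@g['R'];print('gauge rot in cabinet (zyx deg)',Ro.from_matrix(RC.T@Rg).as_euler('zyx',degrees=True))
def tcp(loc): return tC+RC@np.array(loc)-R1@g['eye']
for loc in ((-.115,-.001,.26),(-.115,-.001,.2175),(-.06,-.001,.2175),(-.01,-.001,.2175),(-.005,-.001,.2)):
    P=tcp(loc);print(loc,'tcp',P,'delta tool',R1.T@(P-p),np.linalg.norm(P-p))
    pa,Ra=F(q);n=12;rv=Ro.from_matrix(Ra.T@R1).as_rotvec()
    for i in range(1,n+1):
        q=solve(q,pa+i/n*(P-pa),Ra@Ro.from_rotvec(i/n*rv).as_matrix(),lam=.01,it=15)
    print('   q',q,np.linalg.norm(F(q)[0]-P),'elbow',fk(q,V,S,True)[2])
E
python3 carry.py .25 | grep -v -e plate -e hand| tail -12
```

```text
[-1.985  -4.2992]]
gauge rot in cabinet (zyx deg) [ 2.3652 -3.0718  3.0457]
(-0.115, -0.001, 0.26) tcp [ 0.4558 -0.2284  0.2748] delta tool [-0.4453  0.0212  0.0288] 0.44670791190442727
   q [-0.9999 -0.31    1.4221  2.2138  0.1486  0.592   1.913 ] 0.000390978114534988 elbow [-0.0615 -0.1492  0.8021]
(-0.115, -0.001, 0.2175) tcp [ 0.4558 -0.2284  0.2323] delta tool [-0.4473  0.0596  0.047 ] 0.4536504240216255
   q [-1.1786 -0.31    1.55    2.2635  0.2249  0.4887  1.8768] 0.031431714267385814 elbow [-0.034  -0.1578  0.8021]
(-0.06, -0.001, 0.2175) tcp [ 0.5107 -0.2315  0.2323] delta tool [-0.4495  0.083  -0.0027] 0.4570939148724903
   q [-1.4199 -0.31    1.55    2.1937  0.4477  0.5061  1.6423] 0.11115131447529156 elbow [ 0.0047 -0.1613  0.8021]
(-0.01, -0.001, 0.2175) tcp [ 0.5607 -0.2343  0.2323] delta tool [-0.4515  0.1043 -0.0479] 0.4658711014796651
   q [-1.5917 -0.31    1.55    2.1381  0.5917  0.5254  1.4971] 0.18181902144719966 elbow [ 0.0322 -0.1581  0.8021]
(-0.005, -0.001, 0.2) tcp [ 0.5657 -0.2346  0.2148] delta tool [-0.4525  0.1223 -0.045 ] 0.47089789179206026
   q [-1.6392 -0.31    1.55    2.1651  0.6704  0.4885  1.4345] 0.2098715419048608 elbow [ 0.0397 -0.1564  0.8021]
```

```bash
cat > carry2.py <<'E'
from carry import *
s=bot.observe();q0=np.clip(np.array(s['joint_pos']),lo,hi);Rn=R
fin=[tcp((-.115,-.001,.2175)),tcp((-.01,-.001,.2175))]
def go(q,wps,step=.045,v=False):
    m=9;n_=0;R=F(q)[1]
    for j,p1 in enumerate(wps):
        T=R1 if j>=TJ else R
        pa,Ra=F(q);L=np.linalg.norm(p1-pa);n=max(1,int(np.ceil(L/step)));rv=Ro.from_matrix(Ra.T@T).as_rotvec()
        for i in range(1,n+1):
            q=solve(q,pa+i/n*(p1-pa),Ra@Ro.from_rotvec(i/n*rv).as_matrix(),lam=.01,it=5);n_+=1
            m=min(m,np.min(np.minimum(q-lo,hi-q)))
        if v:print(p1,q)
    return m,n_,q,np.linalg.norm(F(q)[0]-wps[-1]),Ro.from_matrix(F(q)[1].T@R1).magnitude()
TJ=0
rng=np.random.default_rng(1);out=[]
for t in range(60):
    k=rng.integers(1,3)
    w=[np.array([rng.uniform(.45,.85),rng.uniform(-.45,.4),rng.uniform(.4,.6)]) for _ in range(k)]
    TJ=0
    r=go(q0,w+fin); out.append((r[3]+r[4],r[0],r[1],[x.round(2).tolist() for x in w],r[2]))
out.sort(key=lambda o:-o[1]+5*o[0])
for o in out[:10]: print('W',o)
E
python3 carry2.py .25 | grep -A3 '^W'
```

```text
W (np.float64(5.778749924959196e-13), np.float64(0.16533342123139239), 26, [[0.76, -0.0, 0.43], [0.84, -0.11, 0.46]], array([-0.3146,  0.3458,  0.9288,  2.0544, -0.904 ,  0.6916,  2.7441]))
W (np.float64(5.890430667932118e-13), np.float64(0.16263997767073457), 32, [[0.79, -0.02, 0.5], [0.75, -0.32, 0.56]], array([-0.3185,  0.3475,  0.9343,  2.0546, -0.9071,  0.6935,  2.7468]))
W (np.float64(6.58290046816547e-13), np.float64(0.14437331205535164), 27, [[0.55, 0.27, 0.52], [0.77, 0.09, 0.47]], array([-0.3443,  0.3594,  0.9705,  2.0557, -0.9281,  0.7071,  2.7643]))
W (np.float64(6.791009827936234e-13), np.float64(0.13753843728916548), 26, [[0.77, 0.2, 0.52], [0.82, 0.14, 0.5]], array([-0.3535,  0.3641,  0.9837,  2.0561, -0.9359,  0.7123,  2.7708]))
W (np.float64(6.80989597113205e-13), np.float64(0.13679325022886246), 31, [[0.48, 0.37, 0.51], [0.76, -0.0, 0.52]], array([-0.3545,  0.3646,  0.9851,  2.0561, -0.9367,  0.7129,  2.7715]))
W (np.float64(6.882818505110202e-13), np.float64(0.1340908555321083), 26, [[0.83, 0.17, 0.51]], array([-0.358 ,  0.3665,  0.9903,  2.0563, -0.9398,  0.7149,  2.774 ]))
W (np.float64(6.926562184236576e-13), np.float64(0.1323484888439772), 27, [[0.79, 0.35, 0.4]], array([-0.3603,  0.3677,  0.9936,  2.0564, -0.9418,  0.7163,  2.7757]))
W (np.float64(7.008308976742568e-13), np.float64(0.12863363442182685), 22, [[0.75, -0.07, 0.44]], array([-0.3651,  0.3703,  1.0006,  2.0566, -0.946 ,  0.7192,  2.7791]))
W (np.float64(7.249167213580127e-13), np.float64(0.11043331078027219), 21, [[0.73, -0.01, 0.46]], array([-0.3879,  0.3835,  1.0342,  2.0575, -0.9665,  0.7337,  2.7959]))
W (np.float64(7.252119237526392e-13), np.float64(0.10248711475552508), 24, [[0.75, -0.14, 0.53]], array([-0.3888,  0.3841,  1.0356,  2.0575, -0.9674,  0.7344,  2.7967]))
```

```bash
cat > carry3.py <<'E'
from carry2 import *
A=np.array
for w in ([A([.75,.05,.46]),A([.46,-.0,.42]),A([.456,-.228,.36])],[A([.76,.0,.5]),A([.47,-.05,.5]),A([.456,-.228,.36])],[A([.82,.1,.5]),A([.47,0.,.42]),A([.456,-.228,.36])],[A([.82,.1,.5]),A([.47,-.1,.42])],[A([.8,.0,.5]),A([.47,-.1,.42])]):
    print('V',w);r=go(q0,w+fin,v=True);print('V',r)
E
sed -i 's/range(60)/range(0)/' carry2.py
python3 carry3.py .25 | sed -n '/^V/,$p'
```

```text
V [array([0.75, 0.05, 0.46]), array([ 0.46, -0.  ,  0.42]), array([ 0.456, -0.228,  0.36 ])]
[0.75 0.05 0.46] [-0.8475  0.4166  1.0506  1.4691 -0.5023  1.0389  1.7938]
[ 0.46 -0.    0.42] [-0.9646 -0.31    0.6457  2.1088  0.4273  0.9687  1.066 ]
[ 0.456 -0.228  0.36 ] [-0.7553 -0.31    1.1103  2.0951  0.1427  0.7985  1.8588]
[ 0.4558 -0.2284  0.2323] [-1.1758 -0.3066  1.55    2.2648  0.1227  0.4819  1.9741]
[ 0.5607 -0.2343  0.2323] [-1.6721 -0.31    1.55    2.1142  0.4589  0.5094  1.6392]
V (np.float64(0.0), 27, array([-1.6721, -0.31  ,  1.55  ,  2.1142,  0.4589,  0.5094,  1.6392]), np.float64(0.24752577815587415), 0.47466195576461573)
V [array([0.76, 0.  , 0.5 ]), array([ 0.47, -0.05,  0.5 ]), array([ 0.456, -0.228,  0.36 ])]
[0.76 0.   0.5 ] [-0.7582  0.4356  1.0874  1.373  -0.557   1.145   1.8764]
[ 0.47 -0.05  0.5 ] [-0.8699 -0.31    0.6456  1.9357  0.3466  1.1206  1.2498]
[ 0.456 -0.228  0.36 ] [-0.7484 -0.31    1.1074  2.095   0.1336  0.7974  1.867 ]
[ 0.4558 -0.2284  0.2323] [-1.1762 -0.3022  1.55    2.2651  0.1118  0.4813  1.9845]
[ 0.5607 -0.2343  0.2323] [-1.6714 -0.31    
[... 1181 characters left out ...]
  0.5033  0.5167  1.5984]
V (np.float64(0.0), 27, array([-1.6757, -0.31  ,  1.55  ,  2.1124,  0.5033,  0.5167,  1.5984]), np.float64(0.24332900693538756), 0.47173562192884183)
V [array([0.8, 0. , 0.5]), array([ 0.47, -0.1 ,  0.42])]
[0.8 0.  0.5] [-0.6526  0.5116  1.0237  1.2606 -0.6046  1.183   1.8738]
[ 0.47 -0.1   0.42] [-0.8068 -0.31    0.7721  2.0696  0.3123  0.9328  1.4   ]
[ 0.4558 -0.2284  0.2323] [-1.1787 -0.31    1.55    2.2635  0.2275  0.489   1.8743]
[ 0.5607 -0.2343  0.2323] [-1.6755 -0.31    1.55    2.1126  0.4999  0.5161  1.6015]
V (np.float64(0.0), 26, array([-1.6755, -0.31  ,  1.55  ,  2.1126,  0.4999,  0.5161,  1.6015]), np.float64(0.24367196726466345), 0.47196304512418213)
```

```bash
cat > carry4.py <<'E'
from carry2 import *
A=np.array
rng=np.random.default_rng(2);out=[]
for t in range(50):
    w=[A([rng.uniform(.65,.9),rng.uniform(-.05,.2),rng.uniform(.3,.45)])]
    w+=[A([rng.uniform(.44,.5),rng.uniform(-.1,0.05),rng.uniform(.25,.34)])]
    r=go(q0,w+fin); out.append((r[3]+r[4],r[0],r[1],[x.round(2).tolist() for x in w],r[2]))
out.sort(key=lambda o:-o[1]+5*o[0])
for o in out[:8]: print('V',o)
E
python3 carry4.py .25 | sed -n '/^V/,$p'
```

```text
V (np.float64(0.7093471017596482), np.float64(0.0), 25, [[0.77, 0.1, 0.39], [0.48, 0.03, 0.27]], array([-1.6788, -0.31  ,  1.55  ,  2.1106,  0.5418,  0.5243,  1.5631]))
V (np.float64(0.7094845153404783), np.float64(0.0), 31, [[0.89, -0.05, 0.42], [0.48, 0.04, 0.27]], array([-1.6787, -0.31  ,  1.55  ,  2.1106,  0.5407,  0.524 ,  1.5641]))
V (np.float64(0.7098379258133339), np.float64(0.0), 28, [[0.84, 0.09, 0.39], [0.47, 0.04, 0.27]], array([-1.6784, -0.31  ,  1.55  ,  2.1108,  0.5379,  0.5234,  1.5667]))
V (np.float64(0.7100590586616742), np.float64(0.0), 19, [[0.66, 0.11, 0.37], [0.45, -0.02, 0.29]], array([-1.6783, -0.31  ,  1.55  ,  2.1109,  0.5362,  0.5231,  1.5682]))
V (np.float64(0.7100853327278122), np.float64(0.0), 23, [[0.74, 0.07, 0.31], [0.46, 0.01, 0.26]], array([-1.6783, -0.31  ,  1.55  ,  2.1109,  0.536 ,  0.5231,  1.5684]))
V (np.float64(0.7102203513760397), np.float64(0.0), 22, [[0.7, 0.17, 0.4], [0.49, -0.0, 0.29]], array([-1.6782, -0.31  ,  1.55  ,  2.1109,  0.535 ,  0.5228,  1.5693]))
V (np.float64(0.7102742470517837), np.float64(0.0), 30, [[0.9, 0.19, 0.45], [0.45, -0.01, 0.29]], array([-1.6782, -0.31  ,  1.55  ,  2.111 ,  0.5346,  0.5228,  1.5697]))
V (np.float64(0.7102964320316145), np.float64(0.0), 31, [[0.89, -0.04, 0.43], [0.47, 0.01, 0.27]], array([-1.6781, -0.31  ,  1.55  ,  2.111 ,  0.5345,  0.5227,  1.5698]))
```

```bash
cat > carry5.py <<'E'
from carry2 import *
A=np.array
rng=np.random.default_rng(3);out=[]
U=rng.uniform
for t in range(90):
    ty=t%3
    if ty==0: w=[A([U(.72,.9),U(-.1,.1),U(.5,.58)]),A([U(.6,.85),U(-.5,-.3),U(.52,.58)]),A([U(.45,.52),U(-.42,-.25),U(.3,.42)])]
    if ty==1: w=[A([U(.75,.9),U(-.3,.1),U(.52,.58)]),A([U(.5,.7),U(-.42,-.25),U(.52,.58)]),A([.46,-.24,U(.3,.42)])]
    if ty==2: w=[A([U(.2,.5),U(.4,.6),U(.3,.45)]),A([U(.7,.85),U(0,.2),U(.35,.5)]),A([U(.46,.56),U(-.1,0.05),U(.25,.4)])]
    r=go(q0,w+fin); out.append((r[3]+r[4],r[0],r[1],ty,[x.round(2).tolist() for x in w],r[2]))
out.sort(key=lambda o:-o[1]+5*o[0])
for o in out[:10]: print('V',o)
print('V',[o for o in out if o[3]==2][:2])
E
python3 carry5.py .25 | sed -n '/^V/,$p'
```

```text
V (np.float64(2.875154644082427e-13), np.float64(0.19322884513516092), 39, 2, [[0.39, 0.59, 0.37], [0.78, 0.01, 0.41], [0.55, -0.08, 0.27]], array([-0.214 ,  0.3109,  0.7943,  2.0498, -0.8311,  0.65  ,  2.6817]))
V (np.float64(4.0528955895042686e-13), np.float64(0.19101200514089411), 34, 0, [[0.86, -0.0, 0.5], [0.73, -0.33, 0.56], [0.5, -0.35, 0.34]], array([-0.2576,  0.3242,  0.8515,  2.0519, -0.8613,  0.6663,  2.7078]))
V (np.float64(4.402478568815352e-13), np.float64(0.190423886045481), 39, 0, [[0.79, 0.06, 0.55], [0.74, -0.48, 0.57], [0.49, -0.37, 0.39]], array([-0.2693,  0.3282,  0.8672,  2.0524, -0.8697,  0.6711,  2.715 ]))
V (np.float64(3.495658559055772e-13), np.float64(0.18987490131797835), 39, 2, [[0.26, 0.51, 0.44], [0.78, 0.17, 0.38], [0.55, -0.08, 0.28]], array([-0.2377,  0.3179,  0.8253,  2.051 , -0.8473,  0.6586,  2.6958]))
V (np.float64(4.799160489620197e-13), np.float64(0.18644123555617087), 36, 0, [[0.74, 0.06, 0.53], [0.72, -0.41, 0.53], [0.45, -0.39, 0.4]], array([-0.2824,  0.333 ,  0.8848,  2.053 , -0.8794,  0.6767,  2.7233]))
V (np.float64(4.883434670601932e-13)
[... 756 characters left out ...]
086,  0.3433,  0.9205,  2.0542, -0.8993,  0.6887,  2.7402]))
V (np.float64(5.879990678920285e-13), np.float64(0.1628870416543995), 32, 0, [[0.77, -0.0, 0.53], [0.67, -0.39, 0.54], [0.49, -0.32, 0.31]], array([-0.3182,  0.3473,  0.9338,  2.0546, -0.9068,  0.6934,  2.7465]))
V [(np.float64(2.875154644082427e-13), np.float64(0.19322884513516092), 39, 2, [[0.39, 0.59, 0.37], [0.78, 0.01, 0.41], [0.55, -0.08, 0.27]], array([-0.214 ,  0.3109,  0.7943,  2.0498, -0.8311,  0.65  ,  2.6817])), (np.float64(3.495658559055772e-13), np.float64(0.18987490131797835), 39, 2, [[0.26, 0.51, 0.44], [0.78, 0.17, 0.38], [0.55, -0.08, 0.28]], array([-0.2377,  0.3179,  0.8253,  2.051 , -0.8473,  0.6586,  2.6958]))]
```

```bash
cat > carry6.py <<'E'
from carry2 import *
A=np.array
rng=np.random.default_rng(4);out=[]
U=rng.uniform
for t in range(60):
    w=[A([U(.7,.88),U(-.05,.1),U(.35,.45)]),A([U(.52,.62),U(-.04,.02),U(.25,.32)]),A([U(.46,.485),U(-.12,-.07),U(.235,.3)])]
    if t%2: w=[A([U(.2,.5),U(.4,.6),U(.3,.45)])]+w
    r=go(q0,w+fin); out.append((r[3]+r[4],r[0],r[1],[x.round(3).tolist() for x in w],r[2]))
out.sort(key=lambda o:-o[1]+5*o[0])
for o in out[:8]: print('V',o)
E
python3 carry6.py .25 | sed -n '/^V/,$p'
```

```text
V (np.float64(1.1852788970512384e-12), np.float64(0.12020102791468323), 40, [[0.311, 0.456, 0.372], [0.867, 0.054, 0.383], [0.585, 0.007, 0.294], [0.482, -0.099, 0.256]], array([-0.3902,  0.3849,  1.0376,  2.0576, -0.9687,  0.7353,  2.7977]))
V (np.float64(6.658312505067876e-13), np.float64(0.1084996721232403), 38, [[0.393, 0.474, 0.375], [0.842, 0.043, 0.374], [0.571, -0.036, 0.299], [0.473, -0.085, 0.241]], array([-0.3474,  0.361 ,  0.9751,  2.0559, -0.9308,  0.7089,  2.7665]))
V (np.float64(1.164268048275099e-12), np.float64(0.10536687598273264), 36, [[0.365, 0.469, 0.312], [0.779, 0.025, 0.361], [0.62, -0.03, 0.307], [0.476, -0.082, 0.269]], array([-0.4068,  0.3957,  1.063 ,  2.0583, -0.9846,  0.7471,  2.8105]))
V (np.float64(1.0901126818441389e-12), np.float64(0.09866463555178262), 37, [[0.318, 0.427, 0.306], [0.822, 0.1, 0.399], [0.613, -0.039, 0.318], [0.464, -0.078, 0.254]], array([-0.4125,  0.3997,  1.0718,  2.0585, -0.9902,  0.7514,  2.815 ]))
V (np.float64(1.943466343745533e-12), np.float64(0.09788744918197301), 43, [[0.449, 0.598, 0.406], [0.839, -0.041, 0.429], [0.528, 0.016, 0.267], [0.484, -0.108, 0.27]], array([-0.4213,  0.4061,  1.0856,  2.0588, -0.9991,  0.7583,  2.8221]))
V (np.float64(1.9260473944924327e-12), np.float64(0.0946858611394954), 30, [[0.478, 0.4, 0.404], [0.737, 0.098, 0.397], [0.564, -0.036, 0.28], [0.484, -0.098, 0.286]], array([-0.4252,  0.409 ,  1.0918,  2.059 , -1.0032,  0.7615,  2.8253]))
V (np.float64(1.2193034997826703e-12), np.float64(0.083204852465669), 34, [[0.408, 0.465, 0.413], [0.72, 0.05, 0.399], [0.57, -0.004, 0.315], [0.475, -0.115, 0.245]], array([-0.4347,  0.4165,  1.107 ,  2.0593, -1.0131,  0.7695,  2.8332]))
V (np.float64(2.390644856783115e-12), np.float64(0.07585102338922445), 39, [[0.41, 0.547, 0.443], [0.797, 0.051, 0.431], [0.591, 0.009, 0.266], [0.483, -0.095, 0.295]], array([-0.4475,  0.4273,  1.128 ,  2.0598, -1.0272,  0.7811,  2.8441]))
```

```bash
cat > seg.py <<'E'
from tgt import *
import sys
def segs(turn,pts):
    s=bot.observe();R=np.array(s['ee_rot'])@Ro.from_rotvec([0,turn,0]).as_matrix();p=np.array(s['position'])
    for t in pts:
        d=R.T@(np.array(t)-p);L=np.linalg.norm(d);print(np.array(t),d.round(4),'L',round(L,3));p=np.array(t)
E
python3 -c "
from seg import *
segs(.25,[(.39,.47,.375),(.84,.04,.375),(.57,-.036,.30),(.473,-.085,.245)])"
```

```text
[0.39  0.47  0.375] [ 0.2559 -0.0728  0.0695] L 0.275
[0.84  0.04  0.375] [-0.4222  0.1777 -0.4213] L 0.622
[ 0.57  -0.036  0.3  ] [-0.0838 -0.0507  0.2733] L 0.29
[ 0.473 -0.085  0.245] [-0.0531  0.0063  0.1094] L 0.122
```

Call:
step_arm([
  [0,0,0],
  [0,0,0],
  [0.0427,-0.0121,0.0116],
  [0.0427,-0.0121,0.0116],
  [0.0427,-0.0121,0.0116],
  [0.0427,-0.0121,0.0116],
  [0.0427,-0.0121,0.0116],
  [0.0427,-0.0121,0.0116],
  [-0.0352,0.0148,-0.0351],
  [-0.0352,0.0148,-0.0351],
], turn=[0.125,0.125,0,0,0,0,0,0,0,0], claw=[255,255,255,255,255,255,255,255,255,255])

```text
time_s: 16.4
position: [0.4641, 0.3983, 0.3706]
ee_rot: [[0.013, 0.427, -0.904], [0.999, 0.03, 0.029], [0.04, -0.904, -0.426]]
wrist_force: [0.5, -0.4, -2.0]
grip_width: 0.0213
```

```bash
python3 -c "
from seg import *
st2();segs(0,[(.84,.04,.375),(.57,-.036,.30),(.473,-.085,.245)])"
```

```text
t 16.4 q [-1.557   0.1456  0.7135  1.8482  0.2788  0.8852  0.5397] p [0.4641 0.3983 0.3706] F [ 0.4541 -0.4047 -1.9889] w 0.021283593230060502
[[ 0.0134  0.4267 -0.9043]
 [ 0.9991  0.0303  0.0291]
 [ 0.0398 -0.9039 -0.4259]]
tilt 25.327894845720998 az 4.058167988120902 xaz 89.22989668258114 xroll 2.2812800242827325
[0.84  0.04  0.375] [-0.3528  0.1456 -0.3522] L 0.519
[ 0.57  -0.036  0.3  ] [-0.0825 -0.0497  0.2739] L 0.29
[ 0.473 -0.085  0.245] [-0.0524  0.0068  0.1097] L 0.122
```

Call:
step_arm([
  [-0.0353,0.0146,-0.0352],
  [-0.0353,0.0146,-0.0352],
  [-0.0353,0.0146,-0.0352],
  [-0.0353,0.0146,-0.0352],
  [-0.0353,0.0146,-0.0352],
  [-0.0353,0.0146,-0.0352],
  [-0.0353,0.0146,-0.0352],
  [-0.0353,0.0146,-0.0352],
  [-0.0353,0.0146,-0.0352],
  [-0.0353,0.0146,-0.0352],
], turn=[0,0,0,0,0,0,0,0,0,0], claw=[255,255,255,255,255,255,255,255,255,255])

```text
time_s: 17.65
position: [0.8397, 0.038, 0.3727]
ee_rot: [[0.016, 0.424, -0.905], [0.999, 0.031, 0.032], [0.042, -0.905, -0.423]]
wrist_force: [0.8, -0.5, -2.4]
grip_width: 0.0212
```

```bash
python3 -c "
from seg import *
st2();segs(0,[(.57,-.036,.30),(.473,-.085,.245)])"; python3 - .0 <<'E' 2>/dev/null | sed -n '/^V/,$p'
import sys; sys.argv=['x','0']
from carry2 import *
import carry2
A=np.array
for w in ([A([.57,-.036,.3]),A([.473,-.085,.245])],[A([.6,-.02,.32]),A([.48,-.1,.255])]):
    print('V');print(go(q0,w+fin,v=True))
E
```

```text
t 17.65 q [-0.492   0.5575  0.6498  1.3419 -0.4553  0.9257  1.7538] p [0.8397 0.038  0.3727] F [ 0.8484 -0.4884 -2.424 ] w 0.02120936795886449
[[ 0.0159  0.4241 -0.9055]
 [ 0.999   0.031   0.0321]
 [ 0.0417 -0.9051 -0.4232]]
tilt 25.167184524109636 az 4.178476036781991 xaz 89.08630256259158 xroll 2.388101186538402
[ 0.57  -0.036  0.3  ] [-0.0812 -0.0509  0.2726] L 0.289
[ 0.473 -0.085  0.245] [-0.0528  0.0071  0.1095] L 0.122
V
[ 0.57  -0.036  0.3  ] [-0.6713  0.0649  0.7428  2.0864 -0.1845  0.5783  1.739 ]
[ 0.473 -0.085  0.245] [-0.6175 -0.0649  0.7881  2.324  -0.1417  0.4409  1.8404]
[ 0.4559 -0.2283  0.2327] [-0.4474  0.1261  1.0894  2.252  -0.7261  0.6034  2.7263]
[ 0.5607 -0.2343  0.2327] [-0.3597  0.3645  0.9873  2.0539 -0.9242  0.7112  2.7599]
(np.float64(0.11599147356500339), 17, array([-0.3597,  0.3645,  0.9873,  2.0539, -0.9242,  0.7112,  2.7599]), np.float64(5.144564014816995e-13), 1.9424150260214322e-13)
V
[ 0.6  -0.02  0.32] [-0.6892  0.1068  0.7433  2.0028 -0.201   0.6307  1.7175]
[ 0.48  -0.1    0.255] [-0.605  -0.0603  0.8143  2.2924 -0.172   0.4744  1.8998]
[ 0.4559 -0.2283  0.2327] [-0.4515  0.1198  1.0834  2.2534 -0.7126  0.5983  2.7076]
[ 0.5607 -0.2343  0.2327] [-0.356   0.3626  0.9819  2.0537 -0.9209  0.7091  2.7572]
(np.float64(0.14762513701442526), 16, array([-0.356 ,  0.3626,  0.9819,  2.0537, -0.9209,  0.7091,  2.7572]), np.float64(5.962301925702637e-13), 2.261913789531395e-13)
```

Call:
step_arm([
  [-0.0135,-0.0085,0.0454],
  [-0.0135,-0.0085,0.0454],
  [-0.0135,-0.0085,0.0454],
  [-0.0135,-0.0085,0.0454],
  [-0.0135,-0.0085,0.0454],
  [-0.0135,-0.0085,0.0454],
  [-0.0176,0.0024,0.0365],
  [-0.0176,0.0024,0.0365],
  [-0.0176,0.0024,0.0365],
  [0,0,0],
], turn=[0,0,0,0,0,0,0,0,0,0], claw=[255,255,255,255,255,255,255,255,255,255])

```text
time_s: 18.9
position: [0.469, -0.0843, 0.2434]
ee_rot: [[0.019, 0.422, -0.907], [0.999, 0.032, 0.036], [0.044, -0.906, -0.421]]
wrist_force: [0.7, 0.2, -1.8]
grip_width: 0.0214
```

```bash
cat > loc.py <<'E'
import io,contextlib
with contextlib.redirect_stdout(io.StringIO()):
    from fit import R as RC,t as tC
from tgt import *
def where(g=None):
    g=np.load('gt.npz') if g is None else g
    p,R=st2();eye=p+R@g['eye'];Rg=R@g['R']
    print('eye cab',RC.T@(eye-tC),'zyx',Ro.from_matrix(RC.T@Rg).as_euler('zyx',degrees=True))
    return p,R,eye
def need(loc):
    g=np.load('gt.npz');s=bot.observe();p=np.array(s['position']);R=np.array(s['ee_rot'])
    T=tC+RC@np.array(loc)-R@g['eye'];d=R.T@(T-p);print(loc,'tcp',T,'tool d',d,'L',np.linalg.norm(d));return d
def cabdir():
    s=bot.observe();R=np.array(s['ee_rot']);print('cab axes in tool (cols x,y,z):');print(R.T@RC)
E
python3 -c "
from loc import *
where();need((-.115,-.001,.2175))"
```

```text
t 18.9 q [-0.6235 -0.0714  0.7929  2.3316 -0.1322  0.4401  1.8289] p [ 0.469  -0.0843  0.2434] F [ 0.6933  0.1908 -1.8469] w 0.021371540148714462
[[ 0.0188  0.4216 -0.9066]
 [ 0.9988  0.0322  0.0357]
 [ 0.0443 -0.9062 -0.4205]]
tilt 25.014091015070765 az 4.374007778914934 xaz 88.92443410843578 xroll 2.5373176422861397
eye cab [-0.1101  0.1433  0.228 ] zyx [ 2.2106 -2.6293  2.8776]
(-0.115, -0.001, 0.2175) tcp [ 0.456  -0.2282  0.2329] tool d [-0.1444 -0.0006  0.0111] L 0.14479917466897493
```

Call:
step_arm([
  [-0.0206,0,0.0016],
  [-0.0206,0,0.0016],
  [-0.0206,0,0.0016],
  [-0.0206,0,0.0016],
  [-0.0206,0,0.0016],
  [-0.0206,0,0.0016],
  [-0.0206,0,0.0016],
  [0,0,0],
  [0,0,0],
  [0,0,0],
], turn=[0,0,0,0,0,0,0,0,0,0], claw=[255,255,255,255,255,255,255,255,255,255])

```text
time_s: 20.15
position: [0.4611, -0.2261, 0.2353]
ee_rot: [[0.014, 0.427, -0.904], [0.999, 0.033, 0.031], [0.043, -0.904, -0.426]]
wrist_force: [-0.4, -0.5, -3.1]
grip_width: 0.0209
```

```bash
python3 -c "
from loc import *
where();need((-.115,-.001,.2175));need((-.01,-.001,.2175));cabdir()
for n,(x0,y0) in dict(scene=(150,120),top=(340,110)).items():
    im=bot.snapshot(n)[y0:y0+150,x0:x0+200]
    cv2.imwrite(f'pics/{n}_st.png',cv2.resize(im,None,fx=4,fy=4,interpolation=cv2.INTER_CUBIC))
"
```

```text
t 20.15 q [-0.4417  0.1255  1.0729  2.2445 -0.7223  0.6036  2.713 ] p [ 0.4611 -0.2261  0.2353] F [-0.3669 -0.4577 -3.0934] w 0.020856712884778358
[[ 0.0138  0.427  -0.9041]
 [ 0.999   0.033   0.0308]
 [ 0.043  -0.9036 -0.4261]]
tilt 25.359879941810224 az 4.422663782877347 xaz 89.20968606622556 xroll 2.465900847025328
eye cab [-0.1099  0.0017  0.2204] zyx [ 2.4982 -2.972   2.8346]
(-0.115, -0.001, 0.2175) tcp [ 0.4558 -0.2285  0.2324] tool d [-0.0026  0.0003  0.0059] L 0.0064276293032120065
(-0.01, -0.001, 0.2175) tcp [ 0.5607 -0.2345  0.2324] tool d [-0.0071  0.0449 -0.0891] L 0.10002028129471598
cab axes in tool (cols x,y,z):
[[-0.0427  0.9982  0.043 ]
 [ 0.4245  0.0571 -0.9036]
 [-0.9044 -0.0204 -0.4261]]
```

View pics/scene_st.png

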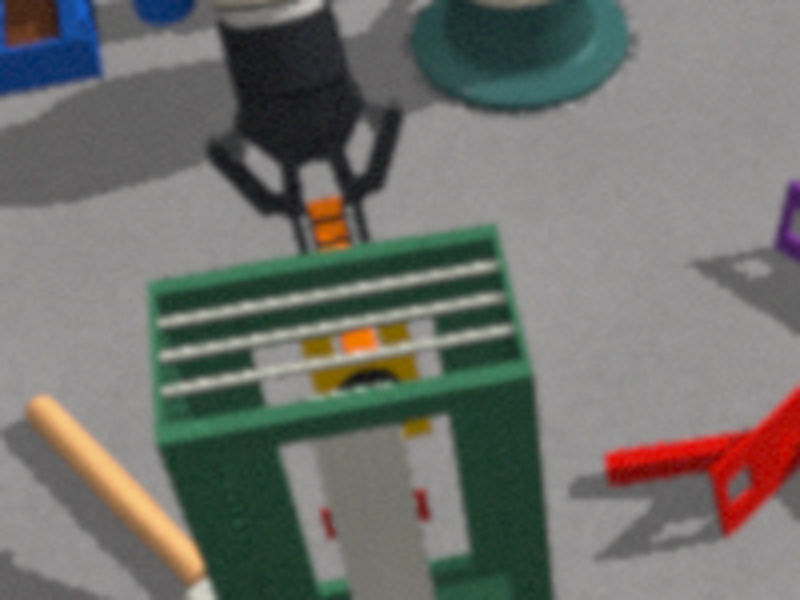

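View pics/top_st.png

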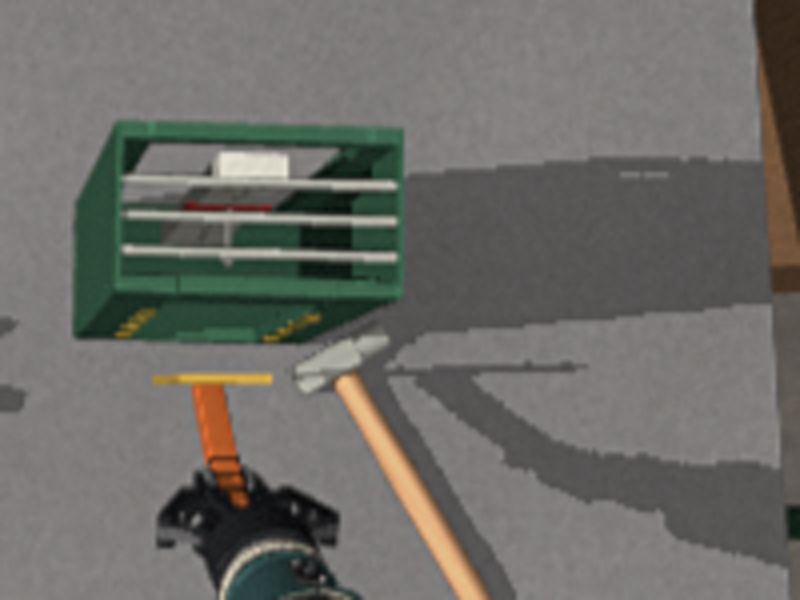

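```bash
python3 -c "
from loc import *
g=np.load('gt.npz');s=bot.observe();p=np.array(s['position']);R=np.array(s['ee_rot']);eye=p+R@g['eye'];Rg=R@g['R']
for P in [(0,.035,.024),(0,-.035,.024)]: print(proj('top',Rg@P+eye)[0]*4+1.5-np.array([340,110])*4)
for P in [(.003,.035,-.1),(-.003,.011,-.05),(-.0917,0,.0367)]: print(proj('scene',Rg@P+eye)[0]*4+1.5-np.array([150,120])*4)
# hook in top crop
for P in [(.024,0,.2133),(-.012,0,.2133),(-.018,0,.2253),(-.022,0,.2253)]: print(P,proj('top',RC@P+tC)[0]*4+1.5-np.array([340,110])*4)
"
```

```text
[183.7782 381.3596]
[276.6846 380.5841]
[430.1305 428.7504]
[382.2478 384.3498]
[322.0988 211.1861]
(0.024, 0, 0.2133) [227.4515 208.4336]
(-0.012, 0, 0.2133) [226.611  254.9127]
(-0.018, 0, 0.2253) [228.9606 260.5923]
(-0.022, 0, 0.2253) [228.8668 265.8127]
```

Call:
step_arm([
  [-0.0009,0.005,-0.0096],
  [-0.0009,0.005,-0.0096],
  [-0.0009,0.005,-0.0096],
  [-0.0009,0.005,-0.0096],
  [-0.0009,0.005,-0.0096],
  [-0.0009,0.005,-0.0096],
  [-0.0001,0.0008,-0.0018],
  [-0.0001,0.0008,-0.0018],
  [-0.0001,0.0008,-0.0018],
  [0,0,0],
], turn=[0,0,0,0,0,0,0,0,0,0], claw=[255,255,255,255,255,255,255,255,255,255])

```text
time_s: 21.5
position: [0.5315, -0.2337, 0.2328]
ee_rot: [[0.015, 0.427, -0.904], [0.999, 0.032, 0.032], [0.043, -0.903, -0.426]]
wrist_force: [-0.2, 0.2, -2.8]
grip_width: 0.0214
```

```bash
cat > look.py <<'E'
import sys
from loc import *
where();cabdir()
g=np.load('gt.npz');s=bot.observe();p=np.array(s['position']);R=np.array(s['ee_rot']);eye=p+R@g['eye'];Rg=R@g['R']
for n,(x0,y0) in dict(scene=(190,130),top=(350,110)).items():
    im=bot.snapshot(n)[y0:y0+110,x0:x0+120]
    im=cv2.resize(im,None,fx=6,fy=6,interpolation=cv2.INTER_CUBIC)
    u=lambda P:tuple(((proj(n,P)[0]+.5)*6-np.array([x0,y0])*6).astype(int))
    if 'd' in sys.argv[2:]:
        for P in [(.003,.035,.024),(.003,-.035,.024),(.003,.015,.014),(.003,-.015,.014),(0.003,.035,-.1),(0.003,-.035,-.1)]: cv2.circle(im,u(Rg@P+eye),3,(255,255,0),1)
        for P in [(.024,0,.2133),(-.012,0,.2133),(-.018,0,.2253)]: cv2.circle(im,u(RC@P+tC),3,(255,0,255),1)
    cv2.imwrite(f'pics/{n}_{sys.argv[1]}.png',im)
E
python3 look.py in1 d
```

```text
t 21.5 q [-0.3603  0.3006  0.9896  2.1121 -0.8863  0.6777  2.769 ] p [ 0.5315 -0.2337  0.2328] F [-0.1736  0.2109 -2.812 ] w 0.021353931555690518
[[ 0.0154  0.4274 -0.9039]
 [ 0.999   0.0322  0.0322]
 [ 0.0429 -0.9035 -0.4265]]
tilt 25.378914826181784 az 4.306064581166251 xaz 89.11726668900775 xroll 2.456613051000399
eye cab [-0.0391 -0.002   0.2179] zyx [ 2.4059 -2.9969  2.8213]
cab axes in tool (cols x,y,z):
[[-0.0411  0.9982  0.0429]
 [ 0.4249  0.0563 -0.9035]
 [-0.9043 -0.0189 -0.4265]]
```

View pics/scene_in1.png

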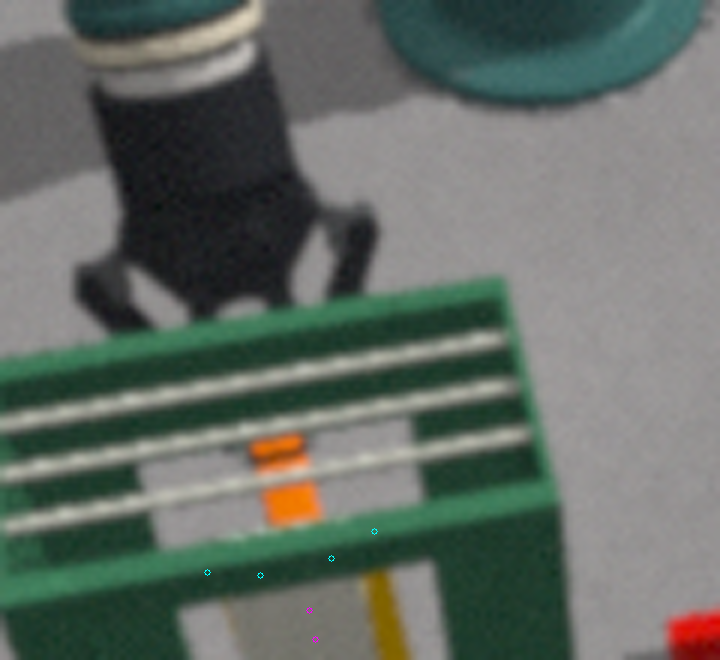

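View pics/top_in1.png

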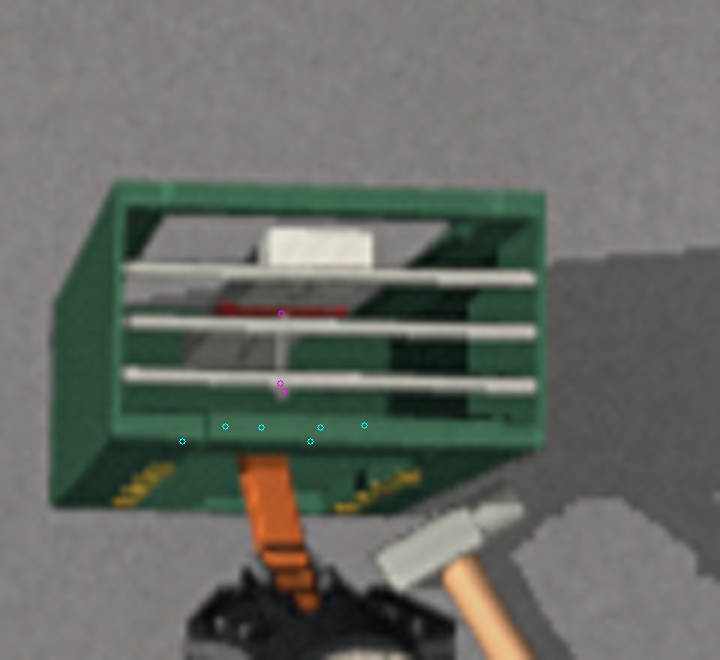

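Call:
step_arm([
  [-0.0001,0.0009,-0.002],
  [-0.0001,0.0009,-0.002],
  [-0.0001,0.0009,-0.002],
  [-0.0001,0.0009,-0.002],
  [-0.0001,0.0009,-0.002],
  [-0.0001,0.0009,-0.002],
  [-0.0001,0.0009,-0.002],
  [0,0,0],
  [0,0,0],
  [0,0,0],
], turn=[0,0,0,0,0,0,0,0,0,0], claw=[255,255,255,255,255,255,255,255,255,255])

```text
time_s: 22.85
position: [0.5468, -0.2347, 0.2329]
ee_rot: [[0.016, 0.427, -0.904], [0.999, 0.032, 0.032], [0.043, -0.904, -0.426]]
wrist_force: [-0.8, -0.1, -2.3]
grip_width: 0.0209
```

```bash
python3 -c "
from loc import *
where()"
```

```text
t 22.85 q [-0.3498  0.3307  0.9765  2.0817 -0.9038  0.6916  2.7638] p [ 0.5468 -0.2347  0.2329] F [-0.7727 -0.0874 -2.3215] w 0.020858419009049414
[[ 0.0155  0.4272 -0.904 ]
 [ 0.999   0.0321  0.0323]
 [ 0.0428 -0.9036 -0.4262]]
tilt 25.365544134426916 az 4.295601534518963 xaz 89.11066744439232 xroll 2.453313620052493
eye cab [-0.0238 -0.0022  0.218 ] zyx [ 2.3992 -2.9842  2.8171]
```

Call:
step_arm([
  [-0.0001,0.0012,-0.0025],
  [-0.0001,0.0012,-0.0025],
  [-0.0001,0.0012,-0.0025],
  [-0.0001,0.0012,-0.0025],
  [-0.0001,0.0012,-0.0025],
  [-0.0001,0.0012,-0.0025],
  [-0.0001,0.0012,-0.0025],
  [-0.0001,0.0012,-0.0025],
  [0,0,0],
  [0,0,0],
], turn=[0,0,0,0,0,0,0,0,0,0], claw=[255,255,255,255,255,255,255,255,255,255])

```text
time_s: 24.1
position: [0.569, -0.2358, 0.2327]
ee_rot: [[0.016, 0.427, -0.904], [0.999, 0.032, 0.032], [0.043, -0.904, -0.426]]
wrist_force: [-0.5, 0.3, -3.2]
grip_width: 0.0213
```

```bash
python3 look.py in2 d
```

```text
t 24.1 q [-0.3355  0.3727  0.9586  2.0373 -0.9263  0.7103  2.7537] p [ 0.569  -0.2358  0.2327] F [-0.5155  0.2513 -3.2312] w 0.0212622660254716
[[ 0.0156  0.4271 -0.9041]
 [ 0.999   0.032   0.0324]
 [ 0.0428 -0.9036 -0.4262]]
tilt 25.361043505549212 az 4.289514609853484 xaz 89.10624113733313 xroll 2.452033926001176
eye cab [-0.0017 -0.0021  0.2178] zyx [ 2.3948 -2.9801  2.8154]
cab axes in tool (cols x,y,z):
[[-0.0409  0.9982  0.0428]
 [ 0.4246  0.0561 -0.9036]
 [-0.9044 -0.0188 -0.4262]]
```

View pics/top_in2.png

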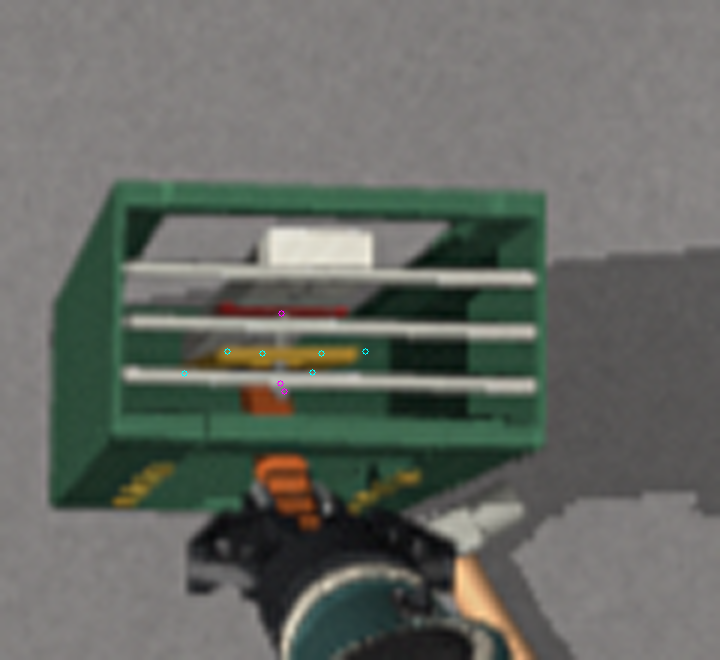

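View pics/scene_in2.png

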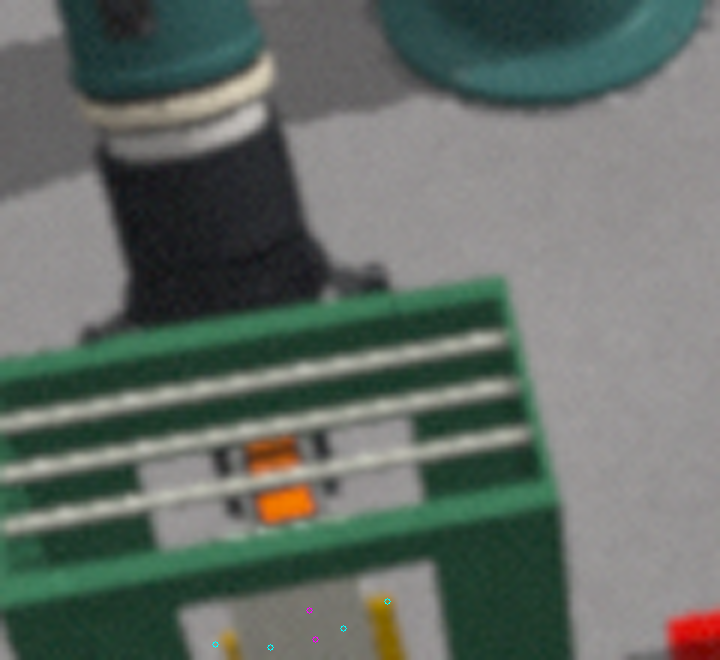

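Call:
step_arm([
  [-0.0001,0.0014,0.0006],
  [-0.0001,0.0014,0.0006],
  [-0.0001,0.0014,0.0006],
  [-0.0001,0.0014,0.0006],
  [-0.0001,0.0014,0.0006],
  [-0.0001,0.0014,0.0006],
  [-0.0001,0.0014,0.0006],
  [0,0,0],
  [0,0,0],
  [0,0,0],
], turn=[0,0,0,0,0,0,0,0,0,0], claw=[255,255,255,255,255,255,255,255,255,255])

```text
time_s: 25.45
position: [0.5695, -0.2361, 0.2221]
ee_rot: [[0.015, 0.427, -0.904], [0.999, 0.032, 0.032], [0.043, -0.904, -0.426]]
wrist_force: [0.4, 0.4, -2.7]
grip_width: 0.0214
```

```bash
python3 -c "
from loc import *
where()"
```

```text
t 25.45 q [-0.3156  0.3885  0.9376  2.0447 -0.958   0.6982  2.7838] p [ 0.5695 -0.2361  0.2221] F [ 0.4283  0.3686 -2.7026] w 0.021353654674529553
[[ 0.0154  0.4273 -0.904 ]
 [ 0.999   0.032   0.0322]
 [ 0.0427 -0.9035 -0.4264]]
tilt 25.37308800296408 az 4.284893524656024 xaz 89.11411333398803 xroll 2.4474741174062604
eye cab [-0.0011 -0.0023  0.2072] zyx [ 2.4027 -2.9924  2.8118]
```

Call:
step_arm([
  [0,0.0005,0.0002],
  [0,0.0005,0.0002],
  [0,0.0005,0.0002],
  [0,0.0005,0.0002],
  [0,0.0005,0.0002],
  [0,0.0005,0.0002],
  [0,0,0],
  [0,0,0],
  [0,0,0],
  [0,0,0],
], turn=[0,0,0,0,0,0,0,0,0,0], claw=[255,255,255,255,255,255,255,255,255,255])

```text
time_s: 26.7
position: [0.5696, -0.2359, 0.2188]
ee_rot: [[0.015, 0.427, -0.904], [0.999, 0.032, 0.032], [0.043, -0.904, -0.426]]
wrist_force: [0.2, -0.0, -2.6]
grip_width: 0.0212
```

```bash
python3 -c "
from loc import *
where()"
```

```text
t 26.7 q [-0.3098  0.3932  0.9308  2.047  -0.9674  0.6943  2.7924] p [ 0.5696 -0.2359  0.2188] F [ 0.1831 -0.0444 -2.6047] w 0.02117134408705108
[[ 0.0154  0.4272 -0.904 ]
 [ 0.999   0.032   0.0322]
 [ 0.0427 -0.9036 -0.4263]]
tilt 25.36609186950674 az 4.289270475080565 xaz 89.11407699649789 xroll 2.44878328710012
eye cab [-0.001  -0.0021  0.2039] zyx [ 2.4026 -2.9852  2.8128]
```

Call:
step_arm([
  [0,0.0005,0.0002],
  [0,0.0005,0.0002],
  [0,0.0005,0.0002],
  [0,0.0005,0.0002],
  [0,0,0],
  [0,0,0],
  [0,0,0],
  [0,0,0],
  [0,0,0],
  [0,0,0],
], turn=[0,0,0,0,0,0,0,0,0,0], claw=[255,255,255,255,255,255,255,255,255,255])

```text
time_s: 27.95
position: [0.5698, -0.2358, 0.2167]
ee_rot: [[0.015, 0.427, -0.904], [0.999, 0.032, 0.032], [0.043, -0.904, -0.426]]
wrist_force: [0.5, 0.2, -3.1]
grip_width: 0.0212
```

```bash
python3 -c "
from loc import *
where()"
```

```text
t 27.95 q [-0.3058  0.3962  0.9262  2.0485 -0.9735  0.6915  2.798 ] p [ 0.5698 -0.2358  0.2167] F [ 0.4955  0.1871 -3.1163] w 0.02116334012808606
[[ 0.0154  0.4272 -0.904 ]
 [ 0.999   0.032   0.0322]
 [ 0.0427 -0.9036 -0.4263]]
tilt 25.36730885316581 az 4.286918071156775 xaz 89.11409281426816 xroll 2.447801248619786
eye cab [-0.0009 -0.002   0.2018] zyx [ 2.4027 -2.9866  2.8119]
```

Call:
step_arm([
  [0,0.0005,0.0002],
  [0,0.0005,0.0002],
  [0,0.0005,0.0002],
  [0,0.0005,0.0002],
  [0,0,0],
  [0,0,0],
  [0,0,0],
  [0,0,0],
  [0,0,0],
  [0,0,0],
], turn=[0,0,0,0,0,0,0,0,0,0], claw=[255,255,255,255,255,255,255,255,255,255])

```text
time_s: 29.2
position: [0.57, -0.236, 0.2153]
ee_rot: [[0.016, 0.428, -0.903], [0.999, 0.033, 0.033], [0.043, -0.903, -0.427]]
wrist_force: [-6.6, 2.0, 5.6]
grip_width: 0.0214
```

```bash
python3 look.py lo1 d
```

```text
t 29.2 q [-0.3016  0.398   0.922   2.0496 -0.9797  0.6897  2.8038] p [ 0.57   -0.236   0.2153] F [-6.6086  1.9573  5.611 ] w 0.021430061417875353
[[ 0.0156  0.4284 -0.9035]
 [ 0.9989  0.0325  0.0327]
 [ 0.0434 -0.903  -0.4274]]
tilt 25.444215822409216 az 4.342749110562607 xaz 89.10539928803497 xroll 2.4867999527782705
eye cab [-0.0006 -0.0021  0.2005] zyx [ 2.3944 -3.0591  2.8534]
cab axes in tool (cols x,y,z):
[[-0.0409  0.9982  0.0434]
 [ 0.4259  0.0567 -0.903 ]
 [-0.9039 -0.0185 -0.4274]]
```

View pics/top_lo1.png

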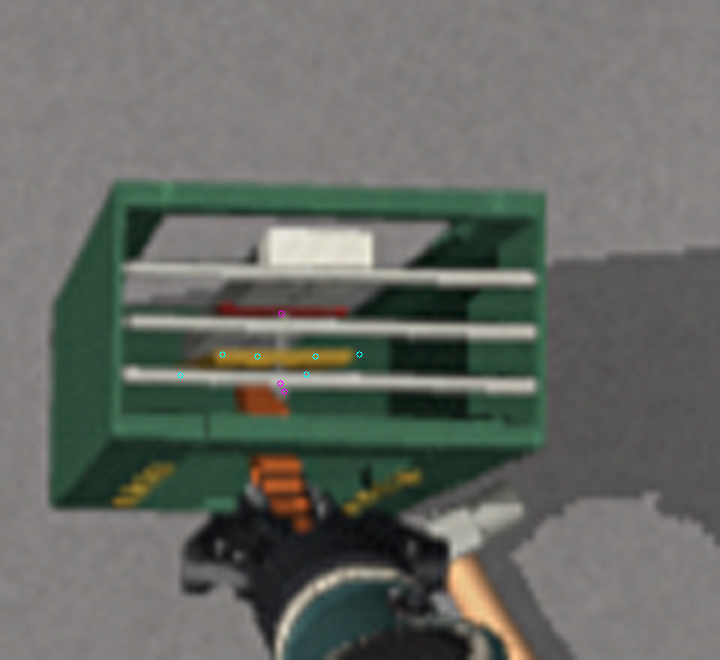

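View pics/scene_lo1.png

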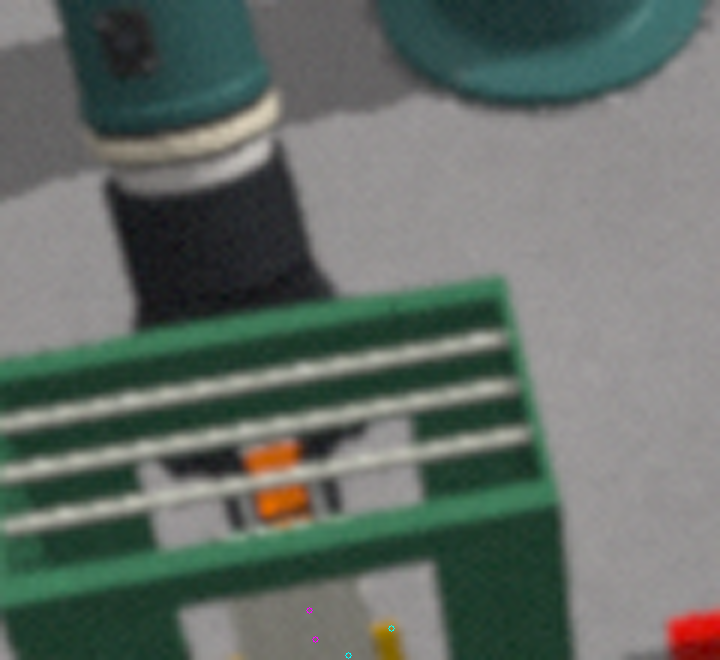

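Call:
step_arm([
  [0,-0.0005,-0.0002],
  [0,0,0],
  [0,0,0],
  [0,0,0],
  [0,0,0],
  [0,0,0],
  [0,0,0],
  [0,0,0],
  [0,0,0],
  [0,0,0],
], turn=[0,0,0,0,0,0,0,0,0,0], claw=[255,255,195,190,185,180,175,170,165,160], grip_force=20)

```text
time_s: 30.55
position: [0.5699, -0.2358, 0.2151]
ee_rot: [[0.015, 0.427, -0.904], [0.999, 0.032, 0.032], [0.043, -0.904, -0.426]]
wrist_force: [-0.6, 0.3, -0.9]
grip_width: 0.0322
```

```bash
python3 look.py re1
```

```text
t 30.55 q [-0.3027  0.3984  0.9224  2.0495 -0.978   0.6894  2.8022] p [ 0.5699 -0.2358  0.2151] F [-0.6141  0.2859 -0.8619] w 0.032237400182549045
[[ 0.0154  0.4273 -0.904 ]
 [ 0.999   0.032   0.0322]
 [ 0.0427 -0.9036 -0.4263]]
tilt 25.370653706262605 az 4.284413174312697 xaz 89.11555083641301 xroll 2.446301767394358
eye cab [-0.0007 -0.0019  0.2002] zyx [ 2.4041 -2.9901  2.8106]
cab axes in tool (cols x,y,z):
[[-0.0411  0.9982  0.0427]
 [ 0.4248  0.0561 -0.9036]
 [-0.9044 -0.019  -0.4263]]
```

View pics/top_re1.png

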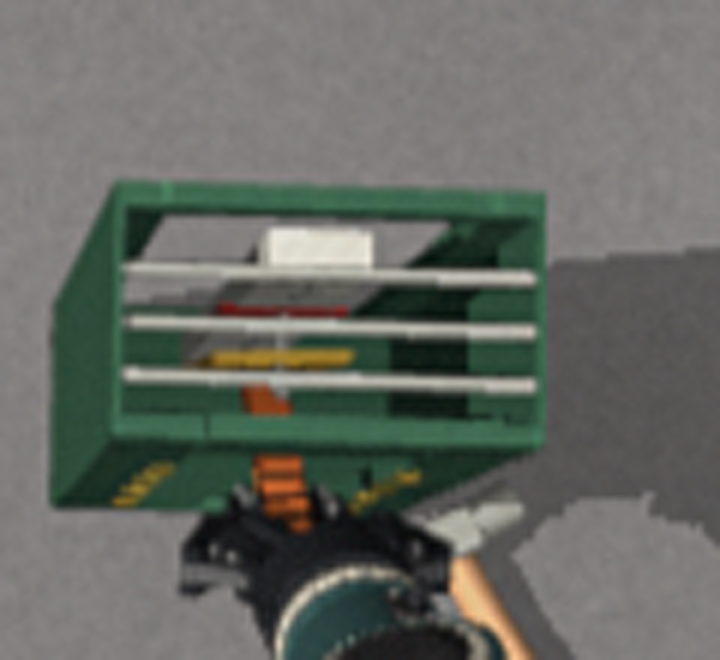

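View pics/scene_re1.png

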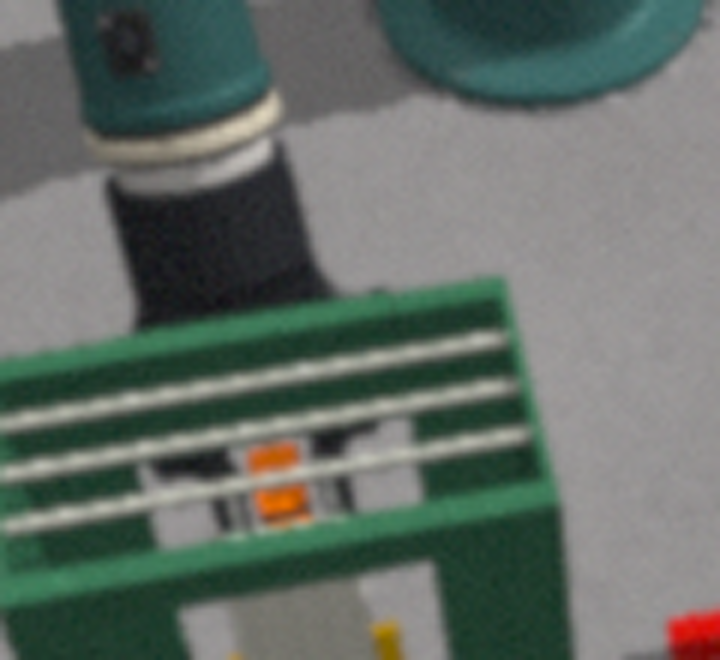

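Call:
step_arm([
  [0,0,0],
  [0,0,0],
  [0,-0.004,0],
  [0,-0.006,0],
  [0,-0.01,0],
  [0,-0.01,0],
  [0,-0.01,0],
  [0,-0.015,0],
  [0,-0.015,0],
  [0,0,0],
], turn=[0,0,0,0,0,0,0,0,0,0], claw=[150,140,140,140,140,140,140,140,140,140])

```text
time_s: 31.9
position: [0.5401, -0.2383, 0.2797]
ee_rot: [[0.016, 0.43, -0.903], [0.999, 0.032, 0.033], [0.043, -0.902, -0.429]]
wrist_force: [0.5, -0.1, 0.4]
grip_width: 0.0385
```

```bash
python3 look.py re2
```

```text
t 31.9 q [-0.4409  0.2463  1.0713  2.0475 -0.7513  0.7428  2.6323] p [ 0.5401 -0.2383  0.2797] F [ 0.4593 -0.0806  0.3861] w 0.03850256938147569
[[ 0.0156  0.4296 -0.9029]
 [ 0.999   0.0321  0.0325]
 [ 0.043  -0.9024 -0.4286]]
tilt 25.51817728290804 az 4.2767963109320775 xaz 89.10681558571434 xroll 2.463101827618073
eye cab [-0.0303 -0.0062  0.265 ] zyx [ 2.3963 -3.1364  2.833 ]
cab axes in tool (cols x,y,z):
[[-0.0409  0.9982  0.043 ]
 [ 0.4271  0.0564 -0.9024]
 [-0.9033 -0.0186 -0.4286]]
```

Call:
step_arm([
  [0,-0.008,0.006],
  [0,-0.008,0.006],
  [0,-0.008,0.006],
  [0,-0.008,0.006],
  [0,-0.008,0.006],
  [0,0,0],
  [0,0,0],
  [0,0,0],
  [0,0,0],
  [0,0,0],
], turn=[0,0,0,0,0,0,0,0,0,0], claw=[140,140,140,140,140,140,140,140,140,140])

```text
time_s: 33.25
position: [0.4957, -0.2384, 0.3015]
ee_rot: [[0.016, 0.427, -0.904], [0.999, 0.032, 0.032], [0.042, -0.904, -0.426]]
wrist_force: [0.1, 0.1, 0.3]
grip_width: 0.0385
```

```bash
python3 look.py re3; python3 - <<'E'
from h import *
a=bot.snapshot('top');b=cv2.imread('pics/top0.png')
a2=bot.snapshot('scene');
cv2.imwrite('pics/fin_scene.png',a2);cv2.imwrite('pics/fin_top.png',a)
E
```

```text
t 33.25 q [-0.5682  0.0793  1.1726  2.1006 -0.5297  0.7208  2.4878] p [ 0.4957 -0.2384  0.3015] F [0.109  0.1121 0.3245] w 0.03845898493940341
[[ 0.0156  0.4268 -0.9042]
 [ 0.999   0.0317  0.0321]
 [ 0.0424 -0.9038 -0.4259]]
tilt 25.33878446797589 az 4.247448038509977 xaz 89.10792608272288 xroll 2.428980037784127
eye cab [-0.0746 -0.0087  0.2866] zyx [ 2.3964 -2.9607  2.7916]
cab axes in tool (cols x,y,z):
[[-0.041   0.9983  0.0424]
 [ 0.4243  0.0558 -0.9038]
 [-0.9046 -0.019  -0.4259]]
```

View pics/top_re3.png

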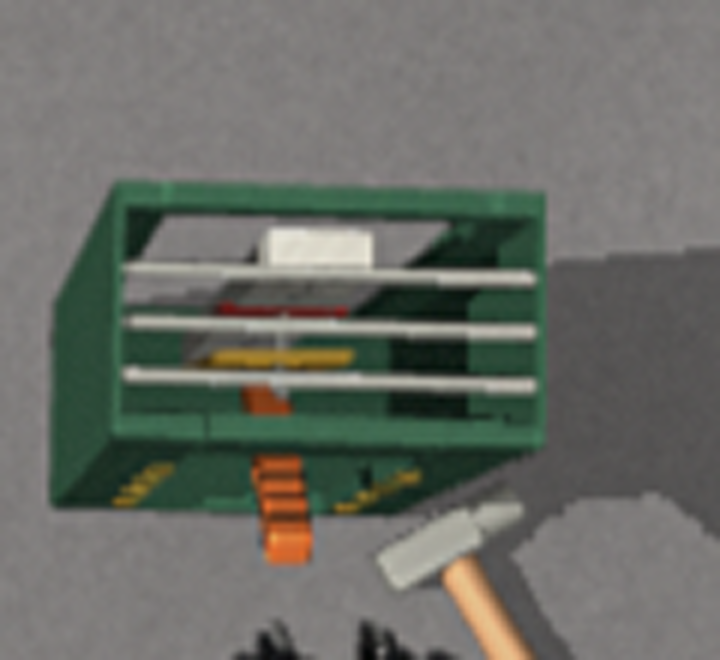

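View pics/fin_scene.png

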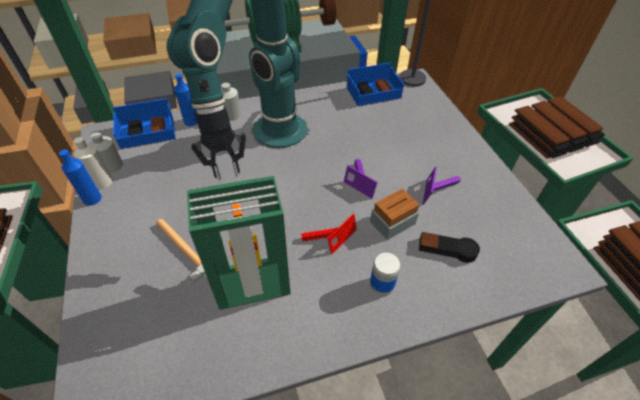

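View pics/scene_re3.png

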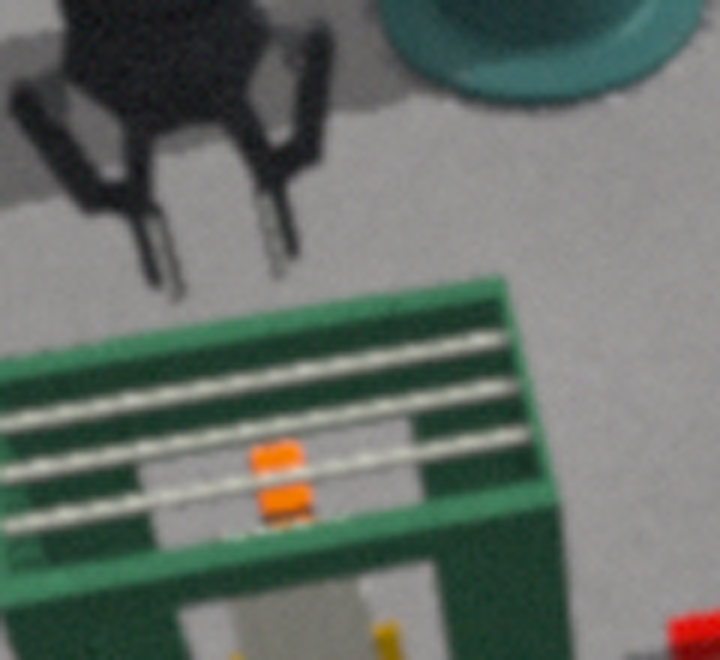

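```bash
python3 -c "
from h import *
print(bot.close_job())"
```

```text
the job is handed in; nothing more can be done
None
```

The gauge is hanging by its window on the hook inside the cabinet, released, and the job was handed in at about 33 s of the 56 s allowed.

**How it went**
- **Tool tilt:** The interface only turns the tool about its own axis, so I got the tilt by pushing the arm past its reach until it leaned to about 25–26°. That is the low end of the advised 25–45° range.
- **Grasp and carry:** I gripped the handle by its width, lifted the gauge out of the stand and carried it round to the cabinet window. The handle was pressed with about 16 N as the jaws closed in the stand.
- **Hanging:** I took it in over the hook's lip without feeling any contact, then lowered it in roughly 0.5 mm steps until the force changed.

**Last checks**
- **Position:** From the arm pose and my fit, the window centre is about 25 mm in front of the rail and within about 2 mm of its middle sideways. It sits about 24 mm below rail_mid, where the limit is 30 mm below.
- **At rest:** Pictures just after release and again about 2.7 s later show the plate in the same place between rail and lip. The gripper is clear and the wrist force is near zero.
- **Bystanders:** By eye, the can, soles and hammer look unmoved in the final scene picture.

**Disagreements and unverified points**
- **Hook height:** The camera put the rod at about 213 mm, but touch gave about 211 mm, the bottom of its stated range.
- **Contact force:** When the bar met the hook the wrist showed about 9 N upward and a 6.6 N push towards the front. I took the push as friction on the rod. I did not sense the cabinet forces directly; my geometry gave the gripper body about 14 mm clearance from the front wall, and the pictures looked clear.
- **Sideways offset:** The pictures showed the plate about 3 mm further to the left than my model, well within tolerance.

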